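Make up the carbon shoe rig: key the hub, hook in the inserts, shut the gate

TASK

Make the shoe rig ready: swing the steel gate wide open, fit the grey hub on the shaft with its keyway over the key so that it is fully home on the base, and load every carbon insert lying on the bench into a bay of the olive bracket, tongue hooked under the lip at a tilt and then swung down to lie flat. When the hub and all the inserts are in, swing the gate fully shut over the hub. Do not knock over the porcelain spacer or disturb the other things on the bench.

Things in the scene. Friction and masses are not known exactly. Their poses are not given: they have to be found in the camera images.
- gate (a joint): small steel bar gate on the stand's upright hinge pin: 0 = shut (straight over the shaft), grows to 1.8 rad as it opens, anticlockwise seen from above, outwards to the right. Panel 134 mm long, 8 mm thick, from 92 to 135 mm above the bench. Stiff (0.05 N m of friction): it stays where it is left; stops at 0 and 1.8.
- gate_pin (a point): top of the gate's hinge pin, 140 mm above the bench, on the vertical hinge axis; 85 mm from the shaft axis along the stand's +x. Fixed to the stand, axes as the stand.
- gate_knob (a point): on the axis of the gate's upright round knob to hold it by: 16 mm diameter, rising from the gate's top at 135 mm to 177 mm; this point is at 160 mm height, 115 mm from the hinge axis.
- shaft_seat (a point): point on the upright shaft's axis at the top of the grey base (100 mm diameter, 30 mm high), where the hub's underside rests when home. Shaft 24 mm diameter, 56 mm tall above here, tapered tip. Its one key (10 mm wide, reaching 20 mm from the axis, 24 mm tall from the base) points along +x, towards the hinge pin; z up. A small steel mark on the base lies in line with it.
- hub_mid (a point): grey cast hub, 42 mm high: point on its axis, 21 mm above its underside. Boss 54 mm diameter above a flange 72 mm diameter, 12 mm high. Bore 26.8 mm; one keyway, 13 mm wide, reaching 22 mm from the axis, right through, at +x; a square set-screw boss juts 9 mm from the flange there. 0.35 kg. Turned wrong it rests on the key 24 mm above home and blocks the gate.
- bracket: olive-drab shoe clamp bracket, fixed, 112 x 250 mm, origin at the underside centre; four bays side by side along y, 60 mm apart, floors 8 mm above the bench. An insert fits a bay only tongue first at a tilt, its +x end raised about 8 to 20 degrees, the tongue under the lip at the bay's -x end (nearest the robot), then swung down inside the stop at the +x end.
- insert0_mid (a point): pewter-grey carbon insert (may be absent): block 76 x 30 x 24 mm (x, y, z), with a tongue 14 mm long, 30 mm wide, 6 mm thick, flush with the underside, at its -x end (90 mm overall). Point at the centre of the block part, 12 mm above the underside, 52 mm from the tongue's tip along x. z up when the right way up. About 0.11 kg.
- insert1_mid (a point): pewter-grey carbon insert (may be absent): block 76 x 30 x 24 mm (x, y, z), with a tongue 14 mm long, 30 mm wide, 6 mm thick, flush with the underside, at its -x end (90 mm overall). Point at the centre of the block part, 12 mm above the underside, 52 mm from the tongue's tip along x. z up when the right way up. About 0.11 kg.
- insert2_mid (a point): pewter-grey carbon insert (may be absent): block 76 x 30 x 24 mm (x, y, z), with a tongue 14 mm long, 30 mm wide, 6 mm thick, flush with the underside, at its -x end (90 mm overall). Point at the centre of the block part, 12 mm above the underside, 52 mm from the tongue's tip along x. z up when the right way up. About 0.11 kg.
- insert3_mid (a point): pewter-grey carbon insert (may be absent): block 76 x 30 x 24 mm (x, y, z), with a tongue 14 mm long, 30 mm wide, 6 mm thick, flush with the underside, at its -x end (90 mm overall). Point at the centre of the block part, 12 mm above the underside, 52 mm from the tongue's tip along x. z up when the right way up. About 0.11 kg.
- bay0 (a point): bay of the bracket: where a seated insert's centre point lies, axes parallel, 12 mm above the bay floor. At -x a lip overhangs 7 mm over a slot 11 mm high (lip top 14 mm above the floor); at +x a stop 10 mm high; 93 mm from the slot's end wall (53.5 mm to -x of here) to the stop. Side guides 34 mm apart only at the ends (beyond 37 mm to -x, 29 mm to +x): room for fingers between.
- bay1 (a point): bay of the bracket: where a seated insert's centre point lies, axes parallel, 12 mm above the bay floor. At -x a lip overhangs 7 mm over a slot 11 mm high (lip top 14 mm above the floor); at +x a stop 10 mm high; 93 mm from the slot's end wall (53.5 mm to -x of here) to the stop. Side guides 34 mm apart only at the ends (beyond 37 mm to -x, 29 mm to +x): room for fingers between.
- bay2 (a point): bay of the bracket: where a seated insert's centre point lies, axes parallel, 12 mm above the bay floor. At -x a lip overhangs 7 mm over a slot 11 mm high (lip top 14 mm above the floor); at +x a stop 10 mm high; 93 mm from the slot's end wall (53.5 mm to -x of here) to the stop. Side guides 34 mm apart only at the ends (beyond 37 mm to -x, 29 mm to +x): room for fingers between.
- bay3 (a point): bay of the bracket: where a seated insert's centre point lies, axes parallel, 12 mm above the bay floor. At -x a lip overhangs 7 mm over a slot 11 mm high (lip top 14 mm above the floor); at +x a stop 10 mm high; 93 mm from the slot's end wall (53.5 mm to -x of here) to the stop. Side guides 34 mm apart only at the ends (beyond 37 mm to -x, 29 mm to +x): room for fingers between.
- spacer: cream porcelain spacer, waisted, 42 mm diameter, 32 mm high, standing between the inserts and the robot; origin at the underside. Not part of the job.
- caliper: steel caliper 160 mm long lying near the robot; origin at the underside of its beam. Not part of the job.
- tin: aluminium can 64 mm diameter, 60 mm high; origin under its centre. Not part of the job.
- wrench: steel wrench 170 mm long lying beyond the work. Not part of the job.
- bearing: steel bearing ring, 52 mm diameter, 15 mm high. Not part of the job.
- washer: dark steel washer, 40 mm diameter, 6 mm high. Not part of the job.
There are look-alikes about, which are no part of the job. Leave any red look-alike of the part that bears insert0_mid alone. What is shaped like the part that bears gate but purple is not meant.

How it is judged:
By the outcome, as a careful person would: the job done as asked, in the order asked, and still so for the second after the job is handed in, with the robot touching nothing.
Of insert0, insert1, insert2, insert3 only 3 to 4 are there at a start; the rules pass over those that are not, and their reading is None.
At some moment in a run one of hub, insert0, insert1, insert2, insert3 may be knocked a few centimetres aside while the robot is not near it.
It also fails if it takes over 208 s, if anything falls off the work surface, if the arm or the gripper's body presses on something with over 40 N, if the wrist force passes 120 N, or if a joint passes its speed limit or range.

ROBOT

A 6-joint arm with a two-finger parallel gripper is mounted at the origin on the work surface. World frame = base frame: x ahead of the robot, y to its left, z up, the work surface at z = 0. Lengths are in m, angles in rad, forces in N, time in s.
With the tool pointing down it reaches from about 0.275 to 0.75 m from the base axis. Payload 10.2 kg.
Tool frame: the origin (TCP) lies midway between the tips of the shut fingers; the grasp point (between the pads) lies 19 mm behind it; x points along the fingers, z is the direction in which the jaws open and shut, and the axes are right-handed (so a half turn about x gives the same grasp; the last joint's range is limited). The gripper opens to 88 mm and grips with 3 to 60 N. Pads are 18 mm wide; open, the fingers measure 123 mm over their backs; the gripper's body (75 mm by 187 mm) begins 45 mm behind the grasp point.
Start: joints at [1.025, 0.313, 1.498, -0, 1.331, -0.223], TCP at [0.167, 0.498, 0.239] pointing down, gripper open.
Joint ranges: [-2.94, 2.94], [-0.97, 2.17], [0.19, 2.56], [-1.23, 4.37], [0.02, 3.11], [-2.88, 2.88]. Speed limits (rad/s): [2.39, 2.39, 3.01, 3.14, 3.14, 3.14].

INTERFACE

Orientations are given as [roll, pitch, yaw] about the fixed x, y, z axes, in that order (R = Rz(yaw) Ry(pitch) Rx(roll)).
In Python, from cell import arm gives the robot as it stands.
- The arm moves only by the tool send_rows, never from a script. Its argument "series" is a list of rows, each an object with "delta_pos": the shift along the tool's x, y, z in m, a list of three; "rotation": the turn, a rotation vector about the tool's x, y, z in rad, a list of three; "fingers": the finger opening in m, from 0 to 0.0881. A call has 1 to 20 rows; each row is the pose to reach, as a shift and turn from the pose commanded when the call began, along the tool's axes at that moment; what a row does not reach only later rows make up. A row lasts 1/10 s, in which the tool goes at most 50 mm and 8.59 degrees, less where a joint would pass 70% of its speed; a pose out of reach is approached as far as the arm can. A call with a gripper value outside its range is refused whole. The fingers move at their own pace and stop on an object; "grip_force" is the grip in N (left out, the last holds). Time passes only in rows, so rows that repeat a pose let the fingers close. It gives the time, the measured TCP pose, the force and the opening at its end, in the units of the state.
- arm.get_state(): the state, without advancing time (a new reading comes with each control period).
- arm.camera(name): name is "scene" or "top" or "wrist"; returns (picture, depth): 400x640x3 uint8, blue, green, red; 400x640 float32, m along the optical axis (not along the pixel's ray), 0 where there is no reading.
- arm.camera_params(name): a dict with "fovy" (degrees; the focal length in pixels is half the picture's height over the tangent of half this angle, whatever the lens; pixels are square), "cx", "cy" (the principal point, pixels), "xyz" and "orientation" of the camera in the world. Camera axes: x right, y down, z forward; pixel columns grow to the right and rows downward; lengths in m; the calibration is good to about 2 mm. A picture is of the moment at which its call begins: read the wrist's pose just before it. camera_params takes no time and is no camera call; for the wrist camera it gives the pose at the moment of the call.
- arm.job_done(): hands the job in, once; it reports no verdict.
The state is a dict: "time": time; "joint_pos": joint angles; "dq": joint speeds; "tau": joint torques, N m; "tool_pos": TCP position; "eef_rot": TCP orientation; "contact_force": force on the tool from outside, world axes, zero at the start; "wrist_torque": the same for the moment, N m; "opening": finger opening in m.
Only numpy, scipy, OpenCV 4.12 (cv2) and the standard library are available. Lean on these libraries where they do the work, as an engineer would, in place of code of your own. Each camera call takes 0.05 s, during which the arm holds its last target.

## Working session

There is one attempt and no reset: what is moved stays moved. The work goes in short steps, Python scripts to look and compute and a tool call to move; the robot and the scene stay as the last step left them, time stands still between calls to the robot, and variables do not carry over. Pictures are saved under pics/ and viewed, and the job is handed in when it is done.

Besides the shell and the picture viewer there is one more tool, called as name(argument=value, ...), one argument or row to a line, values as JSON. send_rows: Moves the arm, as the interface text tells. Its arguments: {"type":"object","properties":{"series":{"type":"array","items":{"type":"object","properties":{"delta_pos":{"type":"array","items":{"type":"number"}},"rotation":{"type":"array","items":{"type":"number"}},"fingers":{"type":"number"}}}},"grip_force":{"type":"number"}},"required":["series"]}

```bash
ls; mkdir -p pics
python3 - <<'E'
from cell import arm
import cv2,numpy as np
print(arm.get_state())
for n in ["scene","top","wrist"]:
    print(n,arm.camera_params(n))
    p,d=arm.camera(n); cv2.imwrite(f"pics/{n}0.png",p); np.save(f"pics/{n}0.npy",d)
E
```

```text
pics
{'time': 0.0, 'joint_pos': array([ 1.02465181e+00,  3.13453193e-01,  1.49843455e+00, -1.59158795e-05,
        1.33098555e+00, -2.23387571e-01]), 'dq': array([ 1.19056850e-04,  4.79471322e-04, -1.27786377e-06, -2.34818960e-05,
        1.04370253e-03,  1.13131492e-03]), 'tau': array([ 5.24363022e-04, -4.02216589e+01, -2.52271646e+01,  6.94870390e-02,
        3.53111350e-02, -9.42572024e-05]), 'tool_pos': array([0.1663999 , 0.49767463, 0.23816039]), 'eef_rot': array([ 2.9302731 ,  1.56951559, -2.10486903]), 'contact_force': array([-0.31977562,  0.13022374,  0.20723979]), 'wrist_torque': array([-0.06730408, -0.05500138, -0.02800684]), 'opening': 0.08776521299859735}
scene {'fovy': 47.82854598538014, 'cx': 323.8969286501958, 'cy': 202.8158083276099, 'xyz': array([1.08619709, 0.56454897, 1.39971314]), 'orientation': array([-2.56662106,  0.00707811,  2.39592656])}
top {'fovy': 53.76116336290176, 'cx': 318.0127123866472, 'cy': 198.25328028328659, 'xyz': array([ 0.3453713 , -0.03762751,  1.12864941]), 'orientation': array([-2.95382916, -0.02305986, -1.58781929])}
wrist {'fovy': 61.75913596453728, 'cx': 323.56848096557883, 'cy': 201.06886161855627, 'xyz': array([0.09828844, 0.51985897, 0.38463226]), 'orientation': array([2.86266419e+00, 7.00257333e-04, 1.24804972e+00])}
```

View pics/scene0.png

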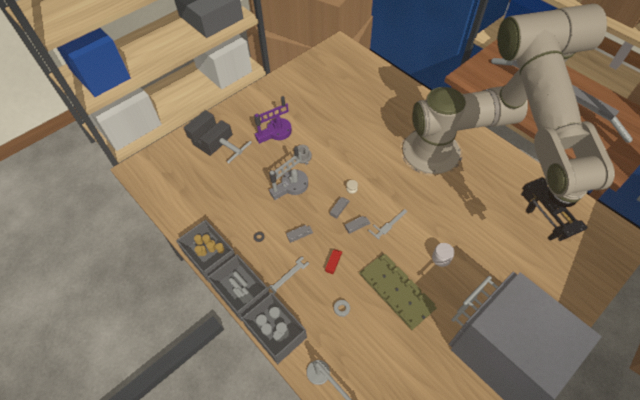

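View pics/top0.png

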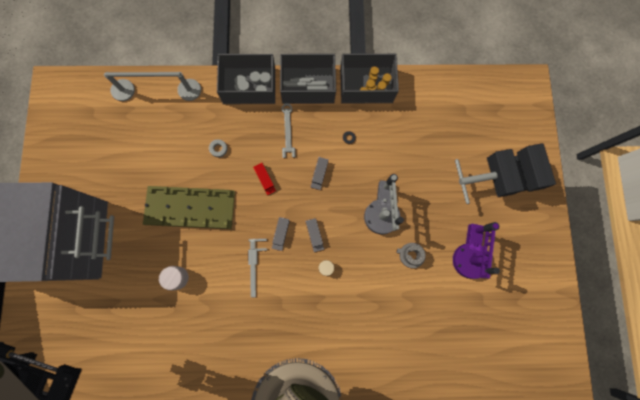

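View pics/wrist0.png

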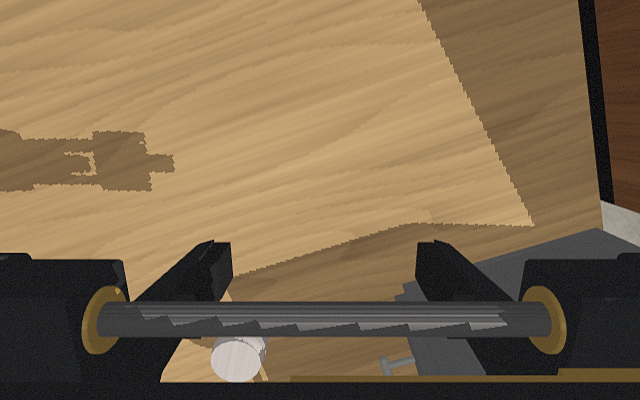

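The top view shows three grey inserts at about (281,234), (315,234) and (320,172), with the red look-alike at (264,178). The bracket is at (190,207), the stand at (384,214) and the hub at (411,255); the purple gate at (475,250) is a decoy. Next I'll measure these from depth.

```bash
cat > h.py <<'E'
import numpy as np,cv2
from scipy.spatial.transform import Rotation as R
def K(p,shape=(400,640)):
    f=200/np.tan(np.radians(p["fovy"])/2); return f,p["cx"],p["cy"]
def Rm(o): return R.from_euler('xyz',o).as_matrix()
def cloud(p,d):
    f,cx,cy=K(p); v,u=np.mgrid[0:400,0:640]
    P=np.stack([(u-cx)/f*d,(v-cy)/f*d,d],-1)
    W=P@Rm(p["orientation"]).T+p["xyz"]; W[d==0]=np.nan; return W
def ray(p,uv,z):
    f,cx,cy=K(p); uv=np.atleast_2d(np.asarray(uv,float))
    r=np.c_[(uv[:,0]-cx)/f,(uv[:,1]-cy)/f,np.ones(len(uv))]@Rm(p["orientation"]).T
    t=(z-p["xyz"][2])/r[:,2]; return p["xyz"]+r*t[:,None]
def proj(p,X):
    f,cx,cy=K(p); c=(np.atleast_2d(X)-p["xyz"])@Rm(p["orientation"])
    return np.c_[c[:,0]/c[:,2]*f+cx,c[:,1]/c[:,2]*f+cy]
def crop(img,x0,y0,x1,y1,s,name):
    cv2.imwrite(name,cv2.resize(img[y0:y1,x0:x1],None,fx=s,fy=s,interpolation=cv2.INTER_CUBIC))
E
python3 - <<'E'
from h import *
from cell import arm
p=arm.camera_params("top"); im=cv2.imread("pics/top0.png"); d=np.load("pics/top0.npy")
W=cloud(p,d)
print("table z",np.nanmedian(W[280:330,350:500,2]),np.nanmedian(W[100:140,120:200,2]))
crop(im,240,130,440,280,4,"pics/c1.png"); crop(im,130,170,260,300,5,"pics/c2.png")
for n,(u,v) in dict(i1=(281,234),i2=(315,234),i3=(320,172),red=(264,178),hub=(402,255),spacer=(327,268)).items():
    print(n,W[v,u])
# height mask components
m=((W[...,2]>0.012)&(W[...,2]<0.3)).astype(np.uint8)
n,l,s,c=cv2.connectedComponentsWithStats(m)
for i in range(1,n):
    if 20<s[i,4]<6000:
        q=l==i; print(s[i],c[i].round(1),np.nanmedian(W[q],0).round(3),np.nanmax(W[q][:,2]).round(3), im[q].mean(0).astype(int))
E
```

```text
table z 0.0006198035523048429 0.0005159809365049561
i1 [0.45414715 0.03838186 0.02681221]
i2 [ 0.45300861 -0.05649471  0.02412173]
i3 [ 0.63152752 -0.07367766  0.02553392]
red [0.61591275 0.08731168 0.02416429]
hub [ 0.3914005  -0.30131357  0.01064543]
spacer [ 0.35854812 -0.0877142   0.03341281]
[ 217   54   59   49 1922] [245.3  78.2] [0.907 0.146 0.05 ] 0.086 [49 52 54]
[ 281   54   56   49 1886] [307.9  78.3] [ 0.91  -0.043  0.044] 0.085 [53 56 57]
[ 341   54   58   49 1983] [371.3  77.7] [ 0.908 -0.235  0.052] 0.087 [43 55 63]
[104  72  91  21 618] [146.9  78. ] [0.895 0.412 0.101] 0.11 [ 91 102 109]
[250  72  21  12 200] [260.4  77.4] [0.927 0.099 0.027] 0.037 [114 121 122]
[209 140  18  17 170] [217.8 147.7] [0.711 0.224 0.015] 0.021 [120 130 133]
[ 456  143  101   62 3009] [514.5 171.5] [ 0.606 -0.601  0.107] 0.118 [55 58 60]
[312 157  17  28 277] [320.1 170.5] [ 0.635 -0.074  0.024] 0.032 [ 92  97 104]
[254 163  21  28 271] [263.6 176.3] [0.621 0.088 0.025] 0.03 [ 19  24 160]
[ 365  174   39   61 1444] [384.6 208.7] [ 0.51  -0.253  0.032] 0.181 [ 96  99 102]
[149 186  40   9
[... 489 characters left out ...]
8 92]
[273 217  17  29 299] [281.  231.1] [0.463 0.038 0.025] 0.03 [ 96 100 106]
[306 218  17  29 292] [314.2 232.3] [ 0.458 -0.054  0.025] 0.033 [ 97 101 108]
[ 454  222   47   57 1778] [477.2 252.7] [ 0.388 -0.494  0.033] 0.182 [95 35 81]
[397 243  29  25 387] [412.8 254.7] [ 0.39  -0.325  0.04 ] 0.05 [ 95 103 110]
[319 261  16  15 179] [326.5 267.8] [ 0.359 -0.085  0.033] 0.039 [141 176 197]
[159 266  30  25 556] [173.5 277.9] [0.339 0.319 0.059] 0.066 [143 150 164]
[ 21 352  17   8  78] [ 30.1 355.2] [0.189 0.539 0.254] 0.276 [16 20 24]
[ 13 358  17   7  31] [ 21.5 361.3] [0.182 0.54  0.281] 0.299 [16 16 17]
[ 259  364   78   36 1680] [296.8 386.6] [ 0.074 -0.006  0.026] 0.253 [64 80 90]
```

View pics/c1.png

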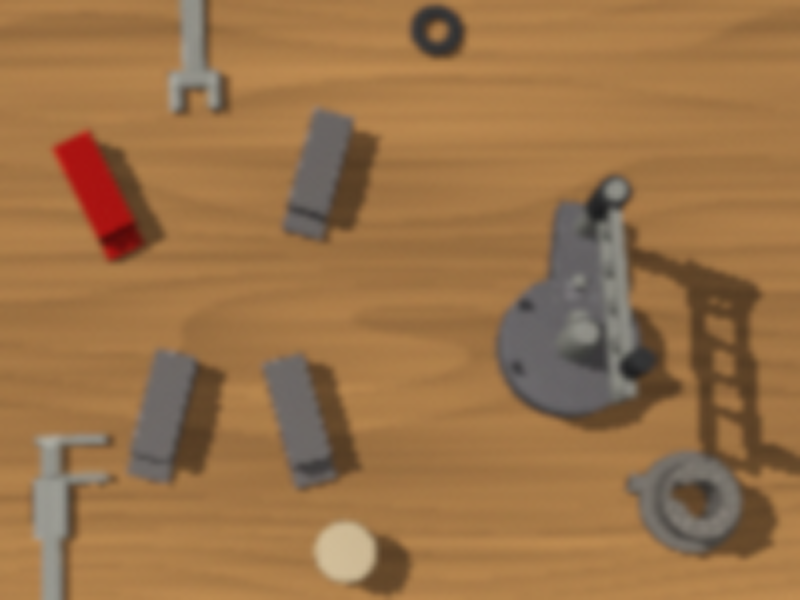

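View pics/c2.png

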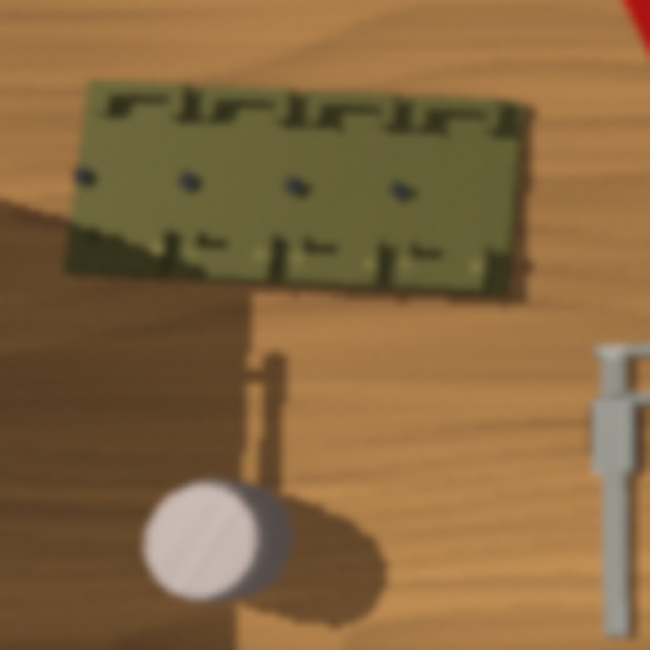

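```bash
cat >> h.py <<'E'
def tool(phi,tilt=0,lean=None):
    """down pose, jaw dir at angle phi (rad); tilt (rad) about world axis direction 'lean' angle"""
    z=np.array([np.cos(phi),np.sin(phi),0]); x=np.array([0,0,-1.]); y=np.cross(z,x)
    M=np.stack([x,y,z],1)
    if tilt:
        a=np.array([np.cos(lean),np.sin(lean),0]); M=R.from_rotvec(a*tilt).as_matrix()@M
    return M
def delta(st,pos,M):
    R0=Rm(st["eef_rot"]); d=R0.T@(np.asarray(pos)-st["tool_pos"]); r=R.from_matrix(R0.T@M).as_rotvec()
    return d.round(4).tolist(), r.round(4).tolist()
def dr(st,dw,M=None):
    R0=Rm(st["eef_rot"]); return (R0.T@np.asarray(dw)).round(4).tolist()
E
python3 - <<'E'
from h import *
from cell import arm
st=arm.get_state(); R0=Rm(st["eef_rot"]); print(R0.round(3)); print(np.degrees(np.arctan2(R0[1,2],R0[0,2])))
p=arm.camera_params("wrist"); print("cam in tool",R0.T@(p["xyz"]-st["tool_pos"]), (R0.T@Rm(p["orientation"])).round(3))
# stand from top: base disc and pin estimate
p=arm.camera_params("top"); d=np.load("pics/top0.npy"); W=cloud(p,d)
reg=np.zeros((400,640),bool); reg[160:245,360:412]=1
for a,b in [(.02,.045),(.08,.125),(.126,.138),(.139,.15),(.15,.2)]:
    m=reg&(W[...,2]>a)&(W[...,2]<b); v,u=np.nonzero(m); print(a,m.sum(),W[m].mean(0).round(4),np.nanmin(W[m],0).round(4),np.nanmax(W[m],0).round(4),u.mean(),v.mean())
E
```

```text
[[-0.    -0.948  0.317]
 [-0.001  0.317  0.948]
 [-1.     0.    -0.001]]
71.50597287457354
cam in tool [-0.14638174  0.07168709 -0.00076603] [[-0.    -0.276  0.961]
 [ 0.    -0.961 -0.276]
 [ 1.    -0.     0.   ]]
0.02 899 [ 0.5132 -0.2418  0.0307] [ 0.4522 -0.2976  0.02  ] [ 0.6049 -0.199   0.0442] 380.26140155728586 211.59065628476085
0.08 197 [ 0.5176 -0.2574  0.0994] [ 0.4526 -0.2678  0.0802] [ 0.5925 -0.2368  0.1247] 390.6700507614213 205.88324873096445
0.126 153 [ 0.5252 -0.2612  0.1345] [ 0.4521 -0.2682  0.1269] [ 0.5951 -0.2499  0.1379] 394.7516339869281 200.72549019607843
0.139 48 [ 0.5615 -0.2607  0.1421] [ 0.4628 -0.2717  0.1392] [ 0.5944 -0.2513  0.1498] 394.4166666666667 186.375
0.15 47 [ 0.4691 -0.2621  0.1733] [ 0.462  -0.2694  0.1549] [ 0.4767 -0.2564  0.1815] 399.72340425531917 220.25531914893617
```

Run:
```python
from h import *
from cell import arm
st=arm.get_state()
print(delta(st,[0.46,-0.27,0.33],tool(np.pi/2)))
```

```text
([-0.0912, -0.5219, -0.6351], [-0.3228, -0.0008, -0.0003])
```

send_rows(
  series=[
    {"delta_pos": [-0.09,0,0],"rotation": [0,0,0],"fingers": 0.088},
    {"delta_pos": [-0.09,-0.03,-0.03],"rotation": [0,0,0],"fingers": 0.088},
    {"delta_pos": [-0.091,-0.522,-0.635],"rotation": [-0.323,0,0],"fingers": 0.088},
    {"delta_pos": [-0.091,-0.522,-0.635],"rotation": [-0.323,0,0],"fingers": 0.088},
    {"delta_pos": [-0.091,-0.522,-0.635],"rotation": [-0.323,0,0],"fingers": 0.088},
    {"delta_pos": [-0.091,-0.522,-0.635],"rotation": [-0.323,0,0],"fingers": 0.088},
    {"delta_pos": [-0.091,-0.522,-0.635],"rotation": [-0.323,0,0],"fingers": 0.088},
    {"delta_pos": [-0.091,-0.522,-0.635],"rotation": [-0.323,0,0],"fingers": 0.088},
    {"delta_pos": [-0.091,-0.522,-0.635],"rotation": [-0.323,0,0],"fingers": 0.088},
    {"delta_pos": [-0.091,-0.522,-0.635],"rotation": [-0.323,0,0],"fingers": 0.088},
    {"delta_pos": [-0.091,-0.522,-0.635],"rotation": [-0.323,0,0],"fingers": 0.088},
    {"delta_pos": [-0.091,-0.522,-0.635],"rotation": [-0.323,0,0],"fingers": 0.088},
    {"delta_pos": [-0.091,-0.522,-0.635],"rotation": [-0.323,0,0],"fingers": 0.088},
    {"delta_pos": [-0.091,-0.522,-0.635],"rotation": [-0.323,0,0],"fingers": 0.088},
    {"delta_pos": [-0.091,-0.522,-0.635],"rotation": [-0.323,0,0],"fingers": 0.088},
    {"delta_pos": [-0.091,-0.522,-0.635],"rotation": [-0.323,0,0],"fingers": 0.088},
    {"delta_pos": [-0.091,-0.522,-0.635],"rotation": [-0.323,0,0],"fingers": 0.088},
    {"delta_pos": [-0.091,-0.522,-0.635],"rotation": [-0.323,0,0],"fingers": 0.088},
    {"delta_pos": [-0.091,-0.522,-0.635],"rotation": [-0.323,0,0],"fingers": 0.088},
    {"delta_pos": [-0.091,-0.522,-0.635],"rotation": [-0.323,0,0],"fingers": 0.088},
  ],
)

```text
time: 2.15
tool_pos: [0.46, -0.2701, 0.3289]
eef_rot: [0.733, 1.569, 2.303]
contact_force: [0.8, 0.9, 0.2]
opening: 0.0879
```

```bash
cat > snap.py <<'E'
import sys
from h import *
from cell import arm
n,cam=sys.argv[1],sys.argv[2]
import pickle
pp=arm.camera_params(cam); im,d=arm.camera(cam)
pickle.dump((pp,im,d,arm.get_state()),open(f"pics/{n}.pkl","wb")); cv2.imwrite(f"pics/{n}.png",im)
E
python3 snap.py w1 wrist; python3 -c "
from h import *;import pickle
p,im,d,s=pickle.load(open('pics/w1.pkl','rb'));print(s['joint_pos'],s['tool_pos'],p['xyz'])"
```

```text
[-7.49696304e-01  2.85186141e-01  1.30077912e+00  2.19402006e-04
  1.55634057e+00 -2.32085872e+00] [ 0.45999191 -0.26928928  0.32957366] [ 0.38829538 -0.27076263  0.47538737]
```

View pics/w1.png

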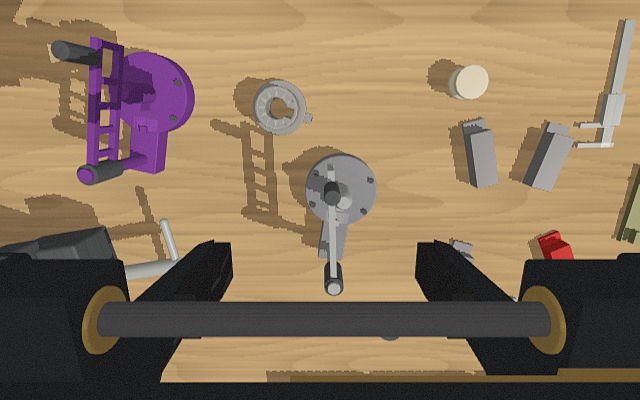

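```bash
cat > an.py <<'E'
from h import *;import pickle,sys
p,im,d,s=pickle.load(open(sys.argv[1],'rb'));W=cloud(p,d)
def circ(P):
    A=np.c_[2*P,np.ones(len(P))]; x=np.linalg.lstsq(A,(P**2).sum(1),rcond=None)[0]; return x[:2],np.sqrt(x[2]+x[:2]@x[:2])
def rfit(P,n=8):
    for _ in range(n):
        c,r=circ(P); e=np.abs(np.linalg.norm(P-c,axis=1)-r); P=P[e<=np.quantile(e,.9)]
    return c,r,e.mean()
E
cat > a1.py <<'E'
import sys; sys.argv=['','pics/w1.pkl']; exec(open('an.py').read())
print('table',np.nanmedian(W[60:100,350:420,2]))
z=W[...,2]
crop(im,220,60,420,320,3,'pics/c3.png')
for nm,(u0,v0,u1,v1),(a,b),zz in [('base',(295,145,385,235),(.024,.036),.03),('hubtop',(240,70,320,145),(.036,.048),.042),('flange',(240,70,320,145),(.008,.016),.012),('knobtop',(315,170,350,215),(.165,.19),.177),('pin',(320,270,350,300),(.136,.15),.14)]:
    m=np.zeros(z.shape,np.uint8); m[v0:v1,u0:u1]=((z>a)&(z<b))[v0:v1,u0:u1]
    m=cv2.morphologyEx(m,cv2.MORPH_OPEN,np.ones((2,2)))
    print(nm,m.sum(),'zmed',np.nanmedian(z[m>0]),'mean',W[m>0].mean(0).round(4))
    cs,_=cv2.findContours(m,cv2.RETR_EXTERNAL,cv2.CHAIN_APPROX_NONE)
    c=max(cs,key=cv2.contourArea)[:,0,:]
    X=ray(p,c,zz)[:,:2]; print('  circ',rfit(X))
E
python3 a1.py
```

```text
table 0.0005764636757157882
base 3294 zmed 0.030515689302687 mean [nan nan nan]
  circ (array([ 0.50259702, -0.24548642]), np.float64(0.04916077065972952), np.float64(0.0004012441735231422))
hubtop 1046 zmed 0.04229391534578564 mean [nan nan nan]
  circ (array([ 0.39256625, -0.32818458]), np.float64(0.02631379381618142), np.float64(0.00012079021698003271))
flange 856 zmed 0.01240087292640979 mean [nan nan nan]
  circ (array([ 0.39283787, -0.32813593]), np.float64(0.035078712408324976), np.float64(0.0003171459654923013))
knobtop 253 zmed 0.17705500875305993 mean [nan nan nan]
  circ (array([ 0.47013765, -0.26189028]), np.float64(0.00824302194473735), np.float64(0.00010202027188309362))
pin 282 zmed 0.13916082385686304 mean [ 0.5927 -0.2577  0.1278]
  circ (array([ 0.5854834 , -0.25844206]), np.float64(0.010691829484155825), np.float64(0.00012147159459382606))
```

View pics/c3.png

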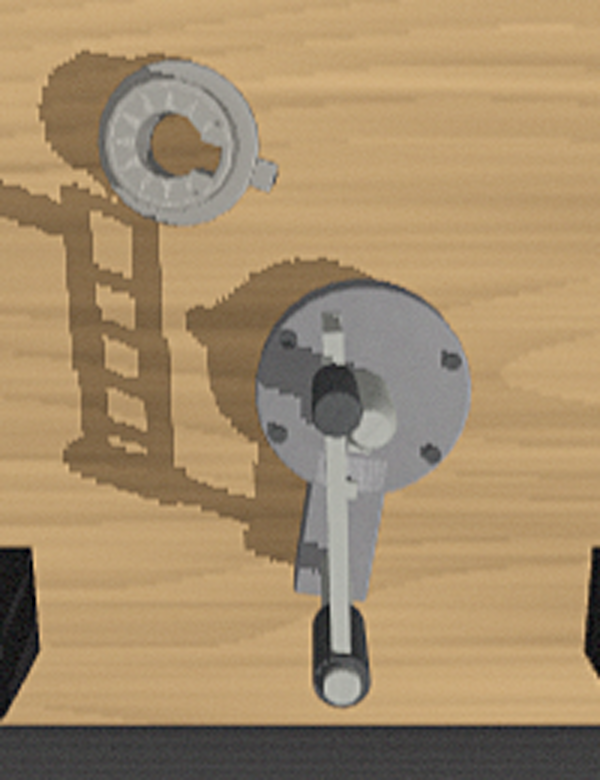

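Run:
```python
from h import *
from cell import arm
st=arm.get_state()
print(delta(st,[0.4701,-0.2619,0.143],tool(np.pi/2)))
C=np.array([0.5855,-0.2584]); a0=np.radians(181.7); 
for a in range(182,275,6):
    P=C+.1155*np.array([np.cos(np.radians(a)),np.sin(np.radians(a))]); D=P-[0.4701,-0.2619]
    print(a,(-D[0]).round(4),D[1].round(4))
```

```text
([0.1866, -0.0102, 0.0073], [0.0004, 0.0006, -0.0004])
182 0.0 -0.0005
188 -0.001 -0.0126
194 -0.0033 -0.0244
200 -0.0069 -0.036
206 -0.0116 -0.0471
212 -0.0175 -0.0577
218 -0.0244 -0.0676
224 -0.0323 -0.0767
230 -0.0412 -0.085
236 -0.0508 -0.0923
242 -0.0612 -0.0985
248 -0.0721 -0.1036
254 -0.0836 -0.1075
260 -0.0953 -0.1102
266 -0.1073 -0.1117
272 -0.1194 -0.1119
```

send_rows(
  series=[
    {"delta_pos": [0.12,-0.01,0.008],"rotation": [0,0,0],"fingers": 0.088},
    {"delta_pos": [0.15,-0.01,0.008],"rotation": [0,0,0],"fingers": 0.06},
    {"delta_pos": [0.186,-0.01,0.008],"rotation": [0,0,0],"fingers": 0.05},
    {"delta_pos": [0.186,-0.01,0.008],"rotation": [0,0,0],"fingers": 0.05},
    {"delta_pos": [0.186,-0.01,0.008],"rotation": [0,0,0],"fingers": 0.04},
    {"delta_pos": [0.186,-0.01,0.008],"rotation": [0,0,0],"fingers": 0.03},
    {"delta_pos": [0.186,-0.01,0.008],"rotation": [0,0,0],"fingers": 0.02},
    {"delta_pos": [0.186,-0.01,0.008],"rotation": [0,0,0],"fingers": 0.008},
    {"delta_pos": [0.186,-0.01,0.008],"rotation": [0,0,0],"fingers": 0.008},
    {"delta_pos": [0.186,-0.01,0.008],"rotation": [0,0,0],"fingers": 0.008},
    {"delta_pos": [0.186,-0.01,0.008],"rotation": [0,0,0],"fingers": 0.008},
  ],
  grip_force=12,
)

```text
time: 3.3
tool_pos: [0.4703, -0.2621, 0.1443]
eef_rot: [-2.353, 1.57, -0.782]
contact_force: [-1.5, -0.3, 2.9]
opening: 0.0154
```

Knob gripped (opening 15 mm). Now I'll swing it along the arc.

send_rows(
  series=[
    {"delta_pos": [0,-0.001,-0.0126],"rotation": [0,0,0],"fingers": 0.008},
    {"delta_pos": [0,-0.0033,-0.0244],"rotation": [0,0,0],"fingers": 0.008},
    {"delta_pos": [0,-0.0069,-0.036],"rotation": [0,0,0],"fingers": 0.008},
    {"delta_pos": [0,-0.0116,-0.0471],"rotation": [0,0,0],"fingers": 0.008},
    {"delta_pos": [0,-0.0175,-0.0577],"rotation": [0,0,0],"fingers": 0.008},
    {"delta_pos": [0,-0.0244,-0.0676],"rotation": [0,0,0],"fingers": 0.008},
    {"delta_pos": [0,-0.0323,-0.0767],"rotation": [0,0,0],"fingers": 0.008},
    {"delta_pos": [0,-0.0412,-0.085],"rotation": [0,0,0],"fingers": 0.008},
    {"delta_pos": [0,-0.0508,-0.0923],"rotation": [0,0,0],"fingers": 0.008},
    {"delta_pos": [0,-0.0612,-0.0985],"rotation": [0,0,0],"fingers": 0.008},
    {"delta_pos": [0,-0.0721,-0.1036],"rotation": [0,0,0],"fingers": 0.008},
    {"delta_pos": [0,-0.0836,-0.1075],"rotation": [0,0,0],"fingers": 0.008},
    {"delta_pos": [0,-0.0953,-0.1102],"rotation": [0,0,0],"fingers": 0.008},
    {"delta_pos": [0,-0.1073,-0.1117],"rotation": [0,0,0],"fingers": 0.008},
    {"delta_pos": [0,-0.118,-0.112],"rotation": [0,0,0],"fingers": 0.008},
    {"delta_pos": [0,-0.118,-0.112],"rotation": [0,0,0],"fingers": 0.008},
    {"delta_pos": [0,-0.118,-0.112],"rotation": [0,0,0],"fingers": 0.008},
  ],
)

```text
time: 5.0
tool_pos: [0.589, -0.3736, 0.1437]
eef_rot: [-0.484, 1.569, 1.087]
contact_force: [-0.3, 6.2, 5.2]
opening: 0.0155
```

send_rows(
  series=[
    {"delta_pos": [0,0,0],"rotation": [0,0,0],"fingers": 0.05},
    {"delta_pos": [0,0,0],"rotation": [0,0,0],"fingers": 0.05},
    {"delta_pos": [0,0,0],"rotation": [0,0,0],"fingers": 0.05},
    {"delta_pos": [-0.05,0,0],"rotation": [0,0,0],"fingers": 0.088},
    {"delta_pos": [-0.1,0,0],"rotation": [0,0,0],"fingers": 0.088},
    {"delta_pos": [-0.15,0,0],"rotation": [0,0,0],"fingers": 0.088},
    {"delta_pos": [-0.15,0.15,0.08],"rotation": [0,0,0],"fingers": 0.088},
    {"delta_pos": [-0.15,0.15,0.08],"rotation": [0,0,0],"fingers": 0.088},
    {"delta_pos": [-0.15,0.15,0.08],"rotation": [0,0,0],"fingers": 0.088},
    {"delta_pos": [-0.15,0.15,0.08],"rotation": [0,0,0],"fingers": 0.088},
    {"delta_pos": [-0.15,0.15,0.08],"rotation": [0,0,0],"fingers": 0.088},
  ],
)

```text
time: 6.1
tool_pos: [0.4363, -0.2931, 0.2947]
eef_rot: [-2.618, 1.57, -1.048]
contact_force: [0.1, -0.3, 0.4]
opening: 0.0878
```

```bash
python3 snap.py w2 wrist;python3 -c "
from cell import arm;s=arm.get_state();print(s['tool_pos'],s['joint_pos'])"
```

```text
[ 0.4376391  -0.2939865   0.29453172] [-8.13918778e-01  2.83129977e-01  1.39234435e+00 -4.38415577e-05
  1.46462958e+00 -2.38406096e+00]
```

View pics/w2.png

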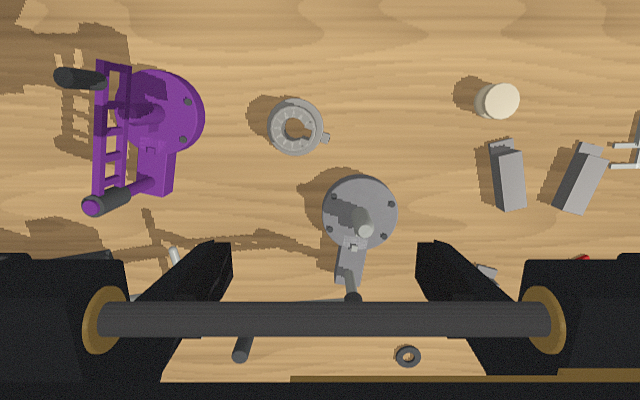

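```bash
cat > a2.py <<'E'
import sys; sys.argv=['','pics/w2.pkl']; exec(open('an.py').read())
z=W[...,2]
crop(im,250,80,420,310,3,'pics/c4.png')
def cont(box,a,b,zz,nm):
    u0,v0,u1,v1=box
    m=np.zeros(z.shape,np.uint8); m[v0:v1,u0:u1]=((z>a)&(z<b))[v0:v1,u0:u1]
    m=cv2.morphologyEx(m,cv2.MORPH_OPEN,np.ones((2,2)))
    cs,_=cv2.findContours(m,cv2.RETR_EXTERNAL,cv2.CHAIN_APPROX_NONE)
    c=max(cs,key=cv2.contourArea)[:,0,:]
    X=ray(p,c,zz)[:,:2]; print(nm,m.sum(),np.nanmedian(z[m>0]).round(4),rfit(X)); return m,X
m,X=cont((315,165,405,255),.024,.036,.03,'base')
cont((340,200,390,250),.078,.092,.086,'shafttop')
cont((255,85,340,165),.036,.048,.042,'hubtop')
m,X=cont((255,85,340,165),.006,.016,.012,'flange')
# set-screw boss: contour points outside radius 37mm
c,r,e=rfit(X); 
mm=np.zeros(z.shape,bool); mm[85:165,255:345]=((z>.004))[85:165,255:345]
v,u=np.nonzero(mm); X=ray(p,np.c_[u,v],.008)[:,:2]
rr=np.linalg.norm(X-c,axis=1); q=(rr>.038)&(rr<.05); a=np.degrees(np.arctan2(*(X[q]-c).T[::-1])); print('boss dir',np.median(a),a.mean(),q.sum(),a.min(),a.max())
E
python3 a2.py
```

```text
base 4033 0.0306 (array([ 0.50229091, -0.24569283]), np.float64(0.04914874238758607), np.float64(0.00018890105241969638))
shafttop 270 0.0857 (array([ 0.50003907, -0.2467101 ]), np.float64(0.010276970351690208), np.float64(7.189863027364921e-05))
hubtop 1178 0.0424 (array([ 0.39230405, -0.32834471]), np.float64(0.026098159055610314), np.float64(0.00011141493464243395))
flange 977 0.0124 (array([ 0.39240511, -0.32827325]), np.float64(0.035198016673858835), np.float64(9.8950980881231e-05))
boss dir 71.0788871714948 71.23167479638168 49 61.78336335634243 80.8629671739038
```

View pics/c4.png

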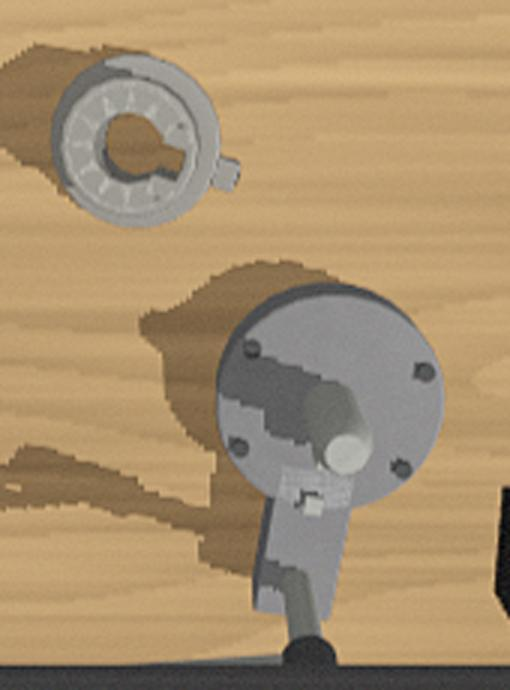

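```bash
cat >> a2.py <<'E'
C=np.array([.5022,-.2457])
for uv in [(353.7,248),(353,246)]:
    X=ray(p,[uv],.03)[0,:2]-C; print('mark',np.linalg.norm(X),np.degrees(np.arctan2(X[1],X[0])))
# stand arm: z~? strip
m=np.zeros(z.shape,bool); m[255:283,325:375]=((z>.02)&(z<.04))[255:283,325:375]
v,u=np.nonzero(m); print(m.sum(),np.nanmedian(z[m])); X=ray(p,np.c_[u,v],np.nanmedian(z[m]))[:,:2]
rows=[X[v==k].mean(0) for k in range(255,283) if (v==k).sum()>10]; rows=np.array(rows); A=np.polyfit(rows[:,0],rows[:,1],1);print('arm axis deg',np.degrees(np.arctan(A[0])), 'y at C', np.polyval(A,C[0]))
E
python3 a2.py | tail -4
```

```text
mark 0.04607730020491792 -9.81094912430483
mark 0.043430245259445374 -11.761068571856745
678 0.030511218306821353
arm axis deg -12.17903437062519 y at C -0.2431709405448768
```

Run:
```python
from h import *
from cell import arm
st=arm.get_state()
print(delta(st,[0.3924,-0.3283,0.11],tool(np.radians(-19))), st['eef_rot'])
```

```text
([0.1845, 0.0454, -0.0341], [1.9018, 0.0002, 0.0017]) [-2.41334002  1.56930694 -0.84319322]
```

send_rows(
  series=[
    {"delta_pos": [0,0.045,-0.034],"rotation": [1.902,0,0],"fingers": 0.088},
    {"delta_pos": [0.02,0.045,-0.034],"rotation": [1.902,0,0],"fingers": 0.088},
    {"delta_pos": [0.04,0.045,-0.034],"rotation": [1.902,0,0],"fingers": 0.088},
    {"delta_pos": [0.06,0.045,-0.034],"rotation": [1.902,0,0],"fingers": 0.088},
    {"delta_pos": [0.08,0.045,-0.034],"rotation": [1.902,0,0],"fingers": 0.088},
    {"delta_pos": [0.1,0.045,-0.034],"rotation": [1.902,0,0],"fingers": 0.088},
    {"delta_pos": [0.12,0.045,-0.034],"rotation": [1.902,0,0],"fingers": 0.088},
    {"delta_pos": [0.14,0.045,-0.034],"rotation": [1.902,0,0],"fingers": 0.088},
    {"delta_pos": [0.16,0.045,-0.034],"rotation": [1.902,0,0],"fingers": 0.088},
    {"delta_pos": [0.18,0.045,-0.034],"rotation": [1.902,0,0],"fingers": 0.088},
    {"delta_pos": [0.184,0.045,-0.034],"rotation": [1.902,0,0],"fingers": 0.088},
    {"delta_pos": [0.184,0.045,-0.034],"rotation": [1.902,0,0],"fingers": 0.088},
    {"delta_pos": [0.184,0.045,-0.034],"rotation": [1.902,0,0],"fingers": 0.088},
    {"delta_pos": [0.184,0.045,-0.034],"rotation": [1.902,0,0],"fingers": 0.088},
    {"delta_pos": [0.184,0.045,-0.034],"rotation": [1.902,0,0],"fingers": 0.088},
    {"delta_pos": [0.184,0.045,-0.034],"rotation": [1.902,0,0],"fingers": 0.088},
  ],
)

```text
time: 7.75
tool_pos: [0.3934, -0.3282, 0.1095]
eef_rot: [2.896, 1.571, 2.567]
contact_force: [0.6, 0.0, 0.7]
opening: 0.0878
```

```bash
python3 snap.py w3 wrist
python3 - <<'E'
from h import *
from cell import arm
st=arm.get_state()
print(st['tool_pos'],st['joint_pos'][5])
print(delta(st,[0.3924,-0.3283,0.015],tool(np.radians(-19))))
E
```

```text
[ 0.39335032 -0.32813994  0.10957629] -0.5948958516378482
([0.0946, -0.0005, -0.0008], [0.0022, -0.0, -0.0])
```

View pics/w3.png

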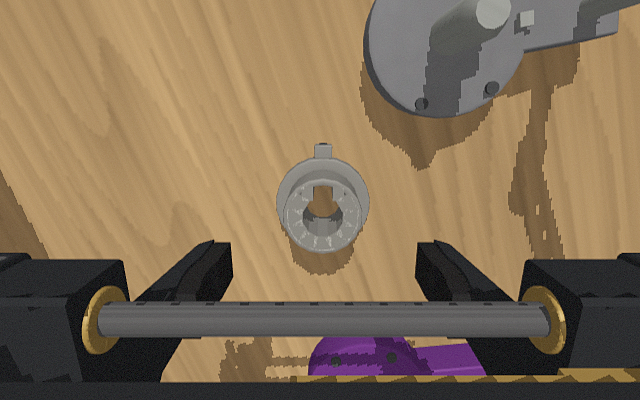

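```bash
cat > a3.py <<'E'
import sys; sys.argv=['','pics/w3.pkl']; src=open('a2.py').read().split("m,X=cont((315")[0].replace('pics/w2','pics/w3'); exec(src)
m,X=cont((265,130,385,265),.036,.05,.042,'top')
m2,Y=cont((265,130,385,265),.004,.016,.012,'fl')
c=rfit(X)[0]
mm=np.zeros(z.shape,bool); mm[135:260,265:385]=((z>.003))[135:260,265:385]
v,u=np.nonzero(mm); X=ray(p,np.c_[u,v],.01)[:,:2]
rr=np.linalg.norm(X-c,axis=1); q=(rr>.038)&(rr<.045)&(v<180); a=np.degrees(np.arctan2(*(X[q]-c).T[::-1])); print('boss dir',np.median(a),a.mean(),q.sum())
E
python3 a3.py
```

```text
top 3417 0.0423 (array([ 0.39165849, -0.33029685]), np.float64(0.02657822221872315), np.float64(0.00010557434352540132))
fl 2318 0.0124 (array([ 0.39185839, -0.32978779]), np.float64(0.03508341527102802), np.float64(0.0002543821830287409))
boss dir 72.39510583356977 72.05711940003832 171
```

Run:
```python
import numpy as np
def r(a): a=np.radians(a); return np.array([[np.cos(a),-np.sin(a)],[np.sin(a),np.cos(a)]])
d=np.array([.39236,-.3283])-np.array([.39175,-.3301])
e=np.linalg.solve(r(90)-r(-19),d); print(e, r(90)@e, np.array([.39236,-.3283])-r(90)@e, np.array([.5022,-.2457])-r(90)@e)
```

```text
[ 0.00068245 -0.00094696] [0.00094696 0.00068245] [ 0.39141304 -0.32898245] [ 0.50125304 -0.24638245]
```

send_rows(
  series=[
    {"delta_pos": [0.03,-0.0015,-0.0015],"rotation": [0,0,0],"fingers": 0.088},
    {"delta_pos": [0.06,-0.0015,-0.0015],"rotation": [0,0,0],"fingers": 0.088},
    {"delta_pos": [0.08,-0.0015,-0.0015],"rotation": [0,0,0],"fingers": 0.088},
    {"delta_pos": [0.094,-0.0015,-0.0015],"rotation": [0,0,0],"fingers": 0.088},
    {"delta_pos": [0.094,-0.0015,-0.0015],"rotation": [0,0,0],"fingers": 0.088},
    {"delta_pos": [0.094,-0.0015,-0.0015],"rotation": [0,0,0],"fingers": 0.07},
    {"delta_pos": [0.094,-0.0015,-0.0015],"rotation": [0,0,0],"fingers": 0.06},
    {"delta_pos": [0.094,-0.0015,-0.0015],"rotation": [0,0,0],"fingers": 0.045},
    {"delta_pos": [0.094,-0.0015,-0.0015],"rotation": [0,0,0],"fingers": 0.045},
    {"delta_pos": [0.094,-0.0015,-0.0015],"rotation": [0,0,0],"fingers": 0.045},
    {"delta_pos": [0.094,-0.0015,-0.0015],"rotation": [0,0,0],"fingers": 0.045},
  ],
  grip_force=30,
)

```text
time: 8.9
tool_pos: [0.3915, -0.3291, 0.0162]
eef_rot: [-0.552, 1.57, -0.883]
contact_force: [0.3, 1.5, 3.9]
opening: 0.0537
```

Run:
```python
from h import *
from cell import arm
st=arm.get_state()
print(st['tool_pos'],st['opening'],st['contact_force'])
R0=Rm(st['eef_rot']); M=R.from_euler('z',-80.8,degrees=True).as_matrix()@R0
st2=dict(st); 
print(delta(st,[st['tool_pos'][0],st['tool_pos'][1],0.14],R0))
print(delta(st,[.5013,-.2464,0.14],M)); print(delta(st,[.5013,-.2464,0.11],M))
```

```text
[ 0.39152976 -0.32911834  0.01620029] 0.053747741313551665 [0.31576202 1.5181577  3.91191377]
([-0.1238, -0.0001, 0.0001], [0.0, 0.0, 0.0])
([-0.1238, 0.1138, 0.0771], [1.4102, 0.0008, -0.0013])
([-0.0938, 0.1138, 0.077], [1.4102, 0.0008, -0.0013])
```

send_rows(
  series=[
    {"delta_pos": [-0.04,0,0],"rotation": [0,0,0],"fingers": 0.045},
    {"delta_pos": [-0.08,0,0],"rotation": [0,0,0],"fingers": 0.045},
    {"delta_pos": [-0.124,0,0],"rotation": [0.15,0,0],"fingers": 0.045},
    {"delta_pos": [-0.124,0.03,0.02],"rotation": [0.3,0,0],"fingers": 0.045},
    {"delta_pos": [-0.124,0.06,0.04],"rotation": [1.41,0,0],"fingers": 0.045},
    {"delta_pos": [-0.124,0.09,0.06],"rotation": [1.41,0,0],"fingers": 0.045},
    {"delta_pos": [-0.124,0.1138,0.077],"rotation": [1.41,0,0],"fingers": 0.045},
    {"delta_pos": [-0.124,0.1138,0.077],"rotation": [1.41,0,0],"fingers": 0.045},
    {"delta_pos": [-0.124,0.1138,0.077],"rotation": [1.41,0,0],"fingers": 0.045},
    {"delta_pos": [-0.124,0.1138,0.077],"rotation": [1.41,0,0],"fingers": 0.045},
    {"delta_pos": [-0.124,0.1138,0.077],"rotation": [1.41,0,0],"fingers": 0.045},
    {"delta_pos": [-0.124,0.1138,0.077],"rotation": [1.41,0,0],"fingers": 0.045},
    {"delta_pos": [-0.124,0.1138,0.077],"rotation": [1.41,0,0],"fingers": 0.045},
    {"delta_pos": [-0.124,0.1138,0.077],"rotation": [1.41,0,0],"fingers": 0.045},
    {"delta_pos": [-0.124,0.1138,0.077],"rotation": [1.41,0,0],"fingers": 0.045},
    {"delta_pos": [-0.124,0.1138,0.077],"rotation": [1.41,0,0],"fingers": 0.045},
  ],
)

```text
time: 10.5
tool_pos: [0.501, -0.2462, 0.1396]
eef_rot: [-1.994, 1.571, 2.55]
contact_force: [-0.1, -0.8, -2.7]
opening: 0.0542
```

```bash
python3 snap.py w4 wrist
python3 - <<'E'
from h import *
from cell import arm
st=arm.get_state()
print(st['tool_pos'],st['opening'],st['contact_force'],st['joint_pos']);R0=Rm(st['eef_rot']);print(np.degrees(np.arctan2(R0[1,2],R0[0,2])))
E
```

```text
[ 0.50102174 -0.24621582  0.13963644] 0.05412162620615246 [-0.52651205  0.06981461 -4.08821769] [-6.66633659e-01  4.78943797e-01  1.52809386e+00  3.63231905e-06
  1.13477467e+00  1.07372523e+00]
-99.71530769931847
```

View pics/w4.png

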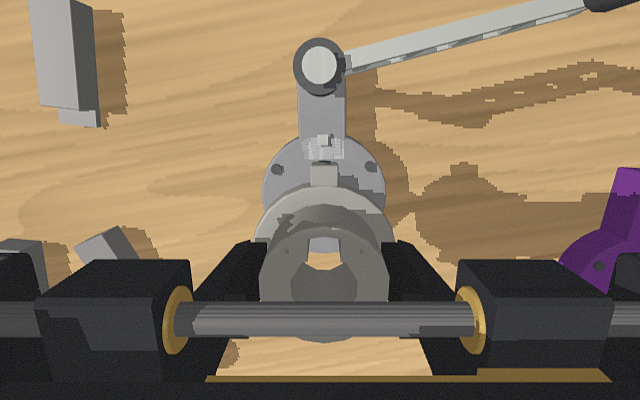

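```bash
cat > a4.py <<'E'
import sys; src=open('a2.py').read().split("m,X=cont((315")[0].replace('pics/w2','pics/w4'); exec(src)
def r(a): a=np.radians(a); return np.array([[np.cos(a),-np.sin(a)],[np.sin(a),np.cos(a)]])
e=r(-99.7)@np.array([.00068,-.00095])
# base outline: edges where image has base grey against wood, rows 135-200: leftmost / rightmost
m=np.zeros(z.shape,np.uint8); m[130:215,255:395]=((z>.022)&(z<.04))[130:215,255:395]
pts=[]
for v in range(150,212):
    u=np.nonzero(m[v])[0]
    if len(u)>3: pts+= [(u.min()-.5,v),(u.max()+.5,v)]
X=ray(p,pts,.03)[:,:2]
from scipy.optimize import least_squares
f=least_squares(lambda c:np.linalg.norm(X-c,axis=1)-.05,[.5,-.245],loss='soft_l1',f_scale=.0005); print('base c',f.x,'corr',f.x-e,np.abs(f.fun).mean())
m,Y=cont((285,30,352,100),.132,.146,.14,'pin'); pc=rfit(Y)[0]
dd=pc-f.x; print('dir',np.degrees(np.arctan2(dd[1],dd[0])),np.linalg.norm(dd))
mk=ray(p,[(325,141)],.03)[0,:2]-f.x; print('mark',np.degrees(np.arctan2(mk[1],mk[0])))
b=ray(p,[(324,176)],.139-.016+.010)[0,:2]; h=s['tool_pos'][:2]+e; bb=b-h; print('boss dir',np.degrees(np.arctan2(bb[1],bb[0])),np.linalg.norm(bb))
E
python3 a4.py; python3 -c "
import cv2;im=cv2.imread('pics/w4.png');cv2.imwrite('pics/c5.png',cv2.resize(im[30:320,230:420],None,fx=2.05,fy=2.05,interpolation=2))"
```

```text
base c [ 0.50055522 -0.24654933] corr [ 0.50160621 -0.24603912] 0.0004769099298932494
pin 2524 0.1391 (array([ 0.58472798, -0.25961218]), np.float64(0.010687021108444756), np.float64(5.01710651439913e-05))
dir -8.821417061668864 0.08518034379650942
mark -11.244138686292647
boss dir -9.840451650773463 0.03927809688165668
```

View pics/c5.png

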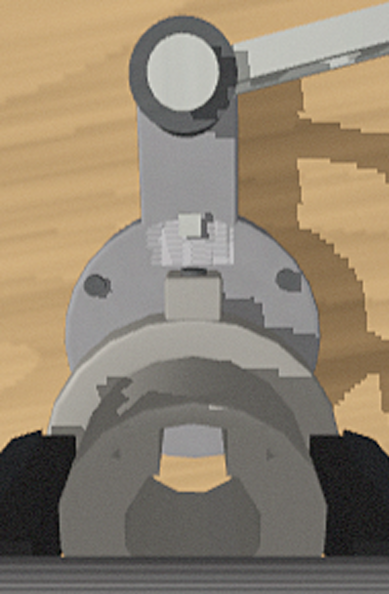

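send_rows(
  series=[
    {"delta_pos": [0.02,0.0005,0],"rotation": [-0.008,0,0],"fingers": 0.045},
    {"delta_pos": [0.03,0.0005,0],"rotation": [-0.008,0,0],"fingers": 0.045},
    {"delta_pos": [0.036,0.0005,0],"rotation": [-0.008,0,0],"fingers": 0.045},
    {"delta_pos": [0.042,0.0005,0],"rotation": [-0.008,0,0],"fingers": 0.045},
    {"delta_pos": [0.048,0.0005,0],"rotation": [-0.008,0,0],"fingers": 0.045},
    {"delta_pos": [0.054,0.0005,0],"rotation": [-0.008,0,0],"fingers": 0.045},
    {"delta_pos": [0.06,0.0005,0],"rotation": [-0.008,0,0],"fingers": 0.045},
  ],
)

```text
time: 11.25
tool_pos: [0.5016, -0.2464, 0.0794]
eef_rot: [1.088, 1.57, -0.645]
contact_force: [0.5, -1.0, -4.0]
opening: 0.0537
```

send_rows(
  series=[
    {"delta_pos": [0.005,0,0],"rotation": [0,0,0],"fingers": 0.045},
    {"delta_pos": [0.009,0,0],"rotation": [0,0,0],"fingers": 0.045},
    {"delta_pos": [0.012,0,0],"rotation": [0,0,0],"fingers": 0.045},
    {"delta_pos": [0.014,0,0],"rotation": [0,0,0],"fingers": 0.045},
    {"delta_pos": [0.016,0,0],"rotation": [0,0,0],"fingers": 0.045},
  ],
)

```text
time: 11.75
tool_pos: [0.5016, -0.2464, 0.0637]
eef_rot: [1.042, 1.571, -0.691]
contact_force: [-0.1, -1.1, -2.9]
opening: 0.0537
```

send_rows(
  series=[
    {"delta_pos": [0.006,0,0],"rotation": [0,0,0],"fingers": 0.045},
    {"delta_pos": [0.012,0,0],"rotation": [0,0,0],"fingers": 0.045},
    {"delta_pos": [0.015,0,0],"rotation": [0,0,0],"fingers": 0.045},
    {"delta_pos": [0.017,0,0],"rotation": [0,0,0],"fingers": 0.045},
    {"delta_pos": [0.0175,0,0],"rotation": [0,0,0],"fingers": 0.045},
  ],
)

```text
time: 12.25
tool_pos: [0.5015, -0.2463, 0.0462]
eef_rot: [-2.003, 1.57, 2.547]
contact_force: [-2.8, 1.9, 0.4]
opening: 0.0538
```

send_rows(
  series=[
    {"delta_pos": [0.0,0,0],"rotation": [0,0,0],"fingers": 0.065},
    {"delta_pos": [0.0,0,0],"rotation": [0,0,0],"fingers": 0.075},
    {"delta_pos": [0,0,0],"rotation": [0,0,0],"fingers": 0.08},
    {"delta_pos": [-0.03,0,0],"rotation": [0,0,0],"fingers": 0.088},
    {"delta_pos": [-0.08,0,0],"rotation": [0,0,0],"fingers": 0.088},
    {"delta_pos": [-0.12,0,0],"rotation": [0,0,0],"fingers": 0.088},
    {"delta_pos": [-0.15,0,0],"rotation": [0,0,0],"fingers": 0.088},
    {"delta_pos": [-0.15,0,0],"rotation": [0,0,0],"fingers": 0.088},
    {"delta_pos": [-0.15,0,0],"rotation": [0,0,0],"fingers": 0.088},
  ],
)

```text
time: 13.15
tool_pos: [0.5015, -0.2463, 0.1962]
eef_rot: [1.014, 1.57, -0.719]
contact_force: [-0.5, 1.0, -0.1]
opening: 0.0878
```

```bash
python3 snap.py w5 wrist
python3 - <<'E'
import sys; src=open('a2.py').read().split("m,X=cont((315")[0].replace('pics/w2','pics/w5'); exec(src)
crop(im,220,60,420,320,3,'pics/c6.png')
for a,b in [(.066,.078),(.038,.046),(.026,.034)]:
    m=np.zeros(z.shape,bool); m[100:320,240:400]=((z>a)&(z<b))[100:320,240:400]; print(a,m.sum(),np.nanmedian(z[m]))
E
```

```text
0.066 2354 0.07244846356524193
0.038 1488 0.04239452596663765
0.026 4524 0.03050345491969525
```

View pics/w5.png

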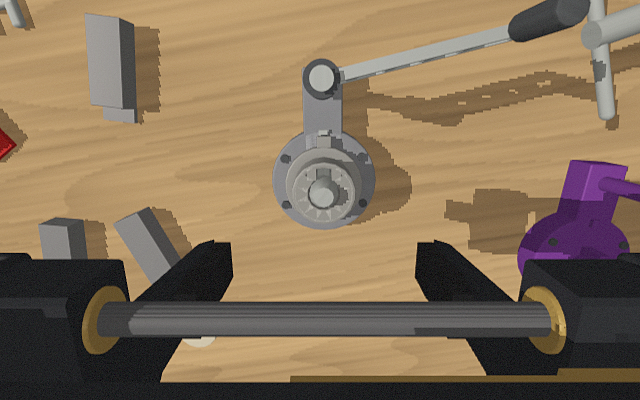

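Run:
```python
from h import *
from cell import arm
st=arm.get_state()
print(delta(st,[.45,.12,0.33],tool(np.radians(-90))))
```

```text
([-0.1344, -0.1098, -0.3531], [-0.1622, -0.0008, 0.0012])
```

send_rows(
  series=[
    {"delta_pos": [-0.045,0,0],"rotation": [0,0,0],"fingers": 0.07},
    {"delta_pos": [-0.134,-0.11,-0.353],"rotation": [-0.162,0,0],"fingers": 0.07},
    {"delta_pos": [-0.134,-0.11,-0.353],"rotation": [-0.162,0,0],"fingers": 0.07},
    {"delta_pos": [-0.134,-0.11,-0.353],"rotation": [-0.162,0,0],"fingers": 0.07},
    {"delta_pos": [-0.134,-0.11,-0.353],"rotation": [-0.162,0,0],"fingers": 0.07},
    {"delta_pos": [-0.134,-0.11,-0.353],"rotation": [-0.162,0,0],"fingers": 0.07},
    {"delta_pos": [-0.134,-0.11,-0.353],"rotation": [-0.162,0,0],"fingers": 0.07},
    {"delta_pos": [-0.134,-0.11,-0.353],"rotation": [-0.162,0,0],"fingers": 0.07},
    {"delta_pos": [-0.134,-0.11,-0.353],"rotation": [-0.162,0,0],"fingers": 0.07},
    {"delta_pos": [-0.134,-0.11,-0.353],"rotation": [-0.162,0,0],"fingers": 0.07},
    {"delta_pos": [-0.134,-0.11,-0.353],"rotation": [-0.162,0,0],"fingers": 0.07},
    {"delta_pos": [-0.134,-0.11,-0.353],"rotation": [-0.162,0,0],"fingers": 0.07},
  ],
)

```text
time: 14.4
tool_pos: [0.4501, 0.1189, 0.3291]
eef_rot: [-1.442, 1.569, -3.014]
contact_force: [0.5, 0.5, -0.1]
opening: 0.07
```

```bash
python3 snap.py w6 wrist; python3 -c "
from cell import arm;s=arm.get_state();print(s['tool_pos'],s['joint_pos'])"
```

```text
[0.45014238 0.11875508 0.32930179] [ 5.57100246e-03  1.28577154e-01  1.49369677e+00 -2.20117323e-04
  1.52112155e+00  1.57820976e+00]
```

View pics/w6.png

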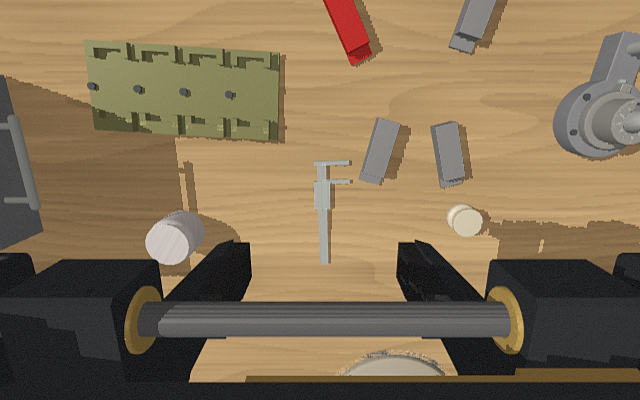

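```bash
python3 -c "
import cv2;im=cv2.imread('pics/w6.png');cv2.imwrite('pics/c7.png',cv2.resize(im[30:155,75:295],None,fx=3.6,fy=3.6,interpolation=2));cv2.imwrite('pics/c8.png',cv2.resize(im[0:200,310:520],None,fx=3,fy=3,interpolation=2))"
```

```text
(no output)
```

View pics/c7.png

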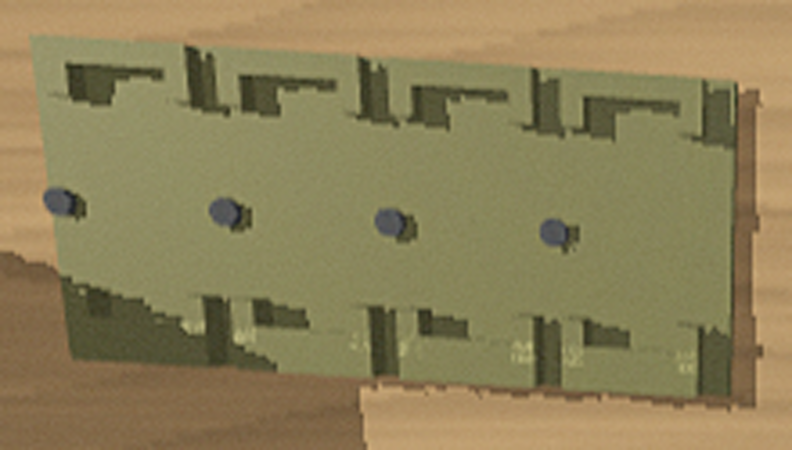

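View pics/c8.png

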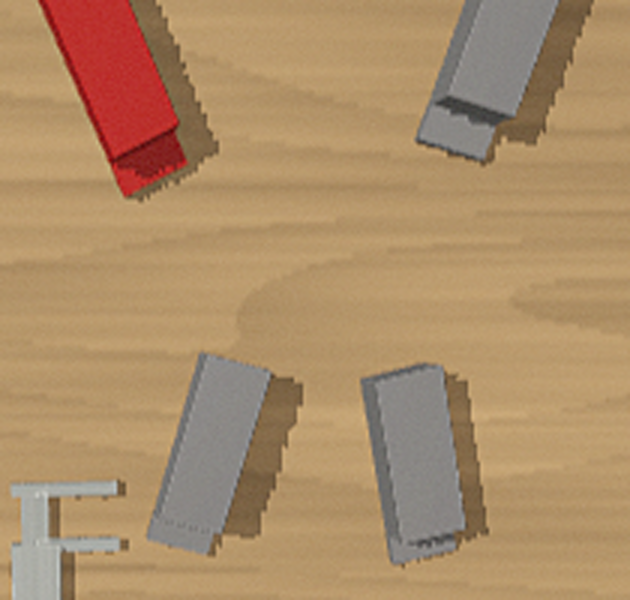

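```bash
cat > a6.py <<'E'
import sys; src=open('a2.py').read().split("m,X=cont((315")[0].replace('pics/w2','pics/w6'); exec(src)
def rz(a): a=np.radians(a); return np.array([[np.cos(a),-np.sin(a)],[np.sin(a),np.cos(a)]])
e=rz(-90)@np.array([.00068,-.00095])
hsv=cv2.cvtColor(im,cv2.COLOR_BGR2HSV)
# studs
for u,v in [(92,86),(138,89),(183,92),(229,95)]:
    w=W[v-4:v+5,u-4:u+5].reshape(-1,3); print('stud',w[np.nanargmax(w[:,2])].round(4)-np.r_[e,0], np.nanmedian(W[v-12:v-7,u-3:u+4,2]).round(4))
# bracket z histogram
m=np.zeros(z.shape,bool); m[35:145,80:290]=(hsv[35:145,80:290,0]>22)&(hsv[35:145,80:290,0]<45)&(hsv[35:145,80:290,1]>70)
print(np.histogram(z[m],bins=np.arange(0,.034,.002)))
m2=m&(z>.005)&(z<.011); 
for nm,box in [('i1',(350,105,410,190)),('i2',(425,110,475,190)),('i3',(440,0,510,60))]:
    u0,v0,u1,v1=box; q=np.zeros(z.shape,np.uint8); q[v0:v1,u0:u1]=((z>.018)&(z<.03))[v0:v1,u0:u1]
    q=cv2.morphologyEx(q,cv2.MORPH_OPEN,np.ones((3,3)))
    cs,_=cv2.findContours(q,cv2.RETR_EXTERNAL,cv2.CHAIN_APPROX_NONE); c=max(cs,key=cv2.contourArea)[:,0,:]
    X=ray(p,c,.024)[:,:2]; rc=cv2.minAreaRect((X*1000).astype(np.float32)); print(nm,rc, 'corr', np.array(rc[0])/1000-e, np.nanmedian(z[q>0]))
E
python3 a6.py
```

```text
stud [0.54835 0.42578 0.0144 ] 0.0087
stud [0.53835 0.35918 0.0151 ] 0.0086
stud [0.53955 0.30568 0.0145 ] 0.0085
stud [0.53565 0.24568 0.0147 ] 0.0082
(array([  25,   10,   40, 2832, 8329,  905,  144,  159,  548, 1199,  622,
       1583,  130,    0,    0,    0]), array([0.   , 0.002, 0.004, 0.006, 0.008, 0.01 , 0.012, 0.014, 0.016,
       0.018, 0.02 , 0.022, 0.024, 0.026, 0.028, 0.03 , 0.032]))
i1 ((462.98760986328125, 41.64060974121094), (30.85152816772461, 75.75053405761719), 75.5467300415039) corr [0.46393761 0.04232061] 0.02452728011290431
i2 ((458.44244384765625, -50.9484977722168), (76.60922241210938, 31.70998191833496), 14.572312355041504) corr [ 0.45939244 -0.0502685 ] 0.02436973883090665
i3 ((621.9052734375, -66.41001892089844), (31.61034393310547, 46.08498001098633), 73.74024963378906) corr [ 0.62285527 -0.06573002] 0.02430747868959357
```

Run:
```python
from h import *
from cell import arm
st=arm.get_state()
print(delta(st,[.47,.30,0.23],tool(np.radians(-90))))
```

```text
([0.0992, 0.0197, -0.1813], [-0.0018, 0.0002, 0.0018])
```

send_rows(
  series=[
    {"delta_pos": [0.05,0.02,-0.18],"rotation": [0,0,0],"fingers": 0.07},
    {"delta_pos": [0.1,0.02,-0.18],"rotation": [0,0,0],"fingers": 0.07},
    {"delta_pos": [0.1,0.02,-0.18],"rotation": [0,0,0],"fingers": 0.07},
    {"delta_pos": [0.1,0.02,-0.18],"rotation": [0,0,0],"fingers": 0.07},
    {"delta_pos": [0.1,0.02,-0.18],"rotation": [0,0,0],"fingers": 0.07},
    {"delta_pos": [0.1,0.02,-0.18],"rotation": [0,0,0],"fingers": 0.07},
    {"delta_pos": [0.1,0.02,-0.18],"rotation": [0,0,0],"fingers": 0.07},
  ],
)

```text
time: 15.15
tool_pos: [0.4707, 0.2985, 0.231]
eef_rot: [1.584, 1.57, 0.011]
contact_force: [-0.2, 0.7, 0.3]
opening: 0.0703
```

```bash
python3 snap.py w7 wrist; python3 -c "
from cell import arm;s=arm.get_state();print(s['tool_pos'],s['joint_pos'])"
```

```text
[0.47079519 0.29843102 0.23136219] [ 3.54899568e-01  3.88968282e-01  1.41072989e+00 -2.74835328e-04
  1.34015375e+00  1.92780032e+00]
```

View pics/w7.png

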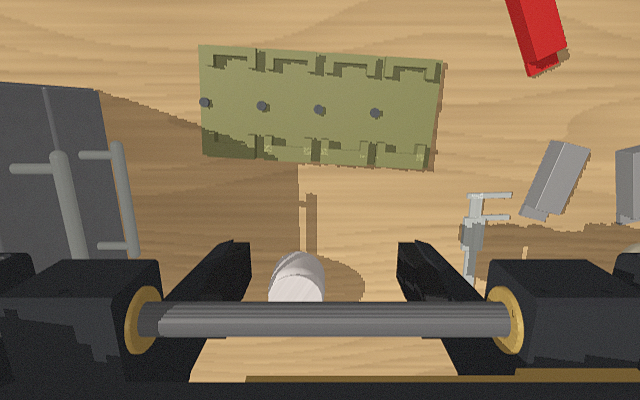

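```bash
cat > a7.py <<'E'
import sys; src=open('a2.py').read().split("m,X=cont((315")[0].replace('pics/w2','pics/w7'); exec(src)
def rz(a): a=np.radians(a); return np.array([[np.cos(a),-np.sin(a)],[np.sin(a),np.cos(a)]])
e=rz(-90)@np.array([.00068,-.00095])
hsv=cv2.cvtColor(im,cv2.COLOR_BGR2HSV)
m=np.zeros(z.shape,bool); s_=np.s_[35:180,190:455]; m[s_]=(hsv[s_][...,0]>22)&(hsv[s_][...,0]<45)&(hsv[s_][...,1]>60)&(z[s_]>.004)&(z[s_]<.032)
P=W[m]-np.r_[e,0]
np.save('pics/bp.npy',P)
def extent(q):
    rc=cv2.minAreaRect((P[q][:,:2]*1000).astype(np.float32)); return rc
print('all',extent(P[:,2]>.004))
for a,b in [(.006,.0105),(.014,.020),(.020,.0235),(.0235,.03)]:
    q=(P[:,2]>a)&(P[:,2]<b); print(a,b,q.sum(),extent(q), np.median(P[q],0).round(4))
print(np.histogram(P[:,2],bins=np.arange(.004,.032,.001)))
H=np.zeros((400,700,3),np.uint8)  # 2.5px/mm ; u = (0.44-y)*2500, v=(0.61-x)*2500
for x,y,zz in P:
    u=int((.44-y)*2500); v=int((.62-x)*2500)
    col=(120,120,120) if zz<.0115 else (0,200,255) if zz<.0165 else (0,255,0) if zz<.0203 else (0,0,255)
    cv2.circle(H,(u,v),1,col,-1)
cv2.imwrite('pics/bm.png',H)
E
python3 a7.py
```

```text
all ((538.0591430664062, 304.8283386230469), (250.4476776123047, 111.58511352539062), 86.39208984375)
0.006 0.0105 18985 ((538.110107421875, 304.8411865234375), (250.47129821777344, 111.35264587402344), 86.45687866210938) [0.5429 0.3046 0.0085]
0.014 0.02 2803 ((537.7547607421875, 304.90606689453125), (230.2962188720703, 110.25151062011719), 86.36351776123047) [0.5852 0.3082 0.0184]
0.02 0.0235 3107 ((537.215087890625, 304.8221740722656), (230.900634765625, 109.7955551147461), 86.36471557617188) [0.4922 0.3016 0.0224]
0.0235 0.03 330 ((495.2886657714844, 307.51861572265625), (226.310546875, 24.791826248168945), 86.51468658447266) [0.4931 0.319  0.0238]
(array([   0,   11,  451, 4208, 9115, 4711,  644,   90,   63,   68,   49,
         59,  127,  636, 1304,  628,  157,  753, 1610,  837,   77,    3,
          0,    0,    0,    0,    0]), array([0.004, 0.005, 0.006, 0.007, 0.008, 0.009, 0.01 , 0.011, 0.012,
       0.013, 0.014, 0.015, 0.016, 0.017, 0.018, 0.019, 0.02 , 0.021,
       0.022, 0.023, 0.024, 0.025, 0.026, 0.027, 0.028, 0.029, 0.03 ,
       0.031]))
```

View pics/bm.png

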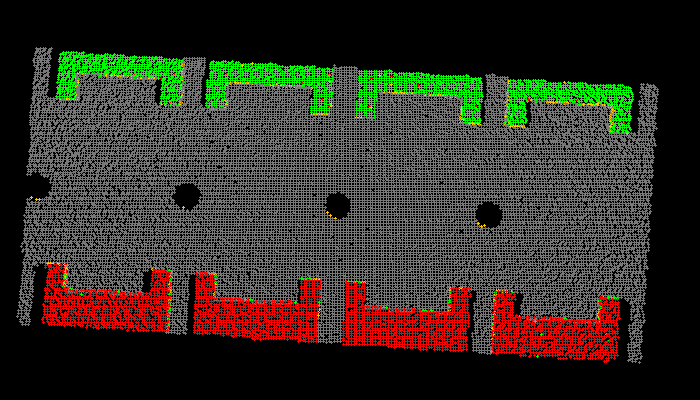

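Run:
```python
import numpy as np
P=np.load('pics/bp.npy'); a=np.radians(-3.6); c=np.array([.5381,.3048])
B=(P[:,:2]-c)@np.array([[np.cos(a),-np.sin(a)],[np.sin(a),np.cos(a)]])*1000; z=P[:,2]
for k in (-90,-30,30,90):
    q=np.abs(B[:,1]-k)<10
    st=q&(z>.0165)&(z<.0205)&(B[:,0]>0); lp=q&(z>.0205)&(B[:,0]<0)
    fl=q&(z<.011)
    print(k,'stop x',np.percentile(B[st,0],[1,99]).round(1),'lip x',np.percentile(B[lp,0],[1,99]).round(1),'floor',np.percentile(B[fl&(np.abs(B[:,0])<50),0],[1,99]).round(1))
    # guides y at x about 38..42 stop side
    g=(np.abs(B[:,0]-36)<2)&(z>.0165)&(np.abs(B[:,1]-k)<30); print('  guide y',B[g&(B[:,1]<k),1].max().round(1),B[g&(B[:,1]>k),1].min().round(1))
    g=(np.abs(B[:,0]+37)<2)&(z>.0165)&(np.abs(B[:,1]-k)<30); print('  guide y-',B[g&(B[:,1]<k),1].max().round(1) if (g&(B[:,1]<k)).any() else None,B[g&(B[:,1]>k),1].min().round(1) if (g&(B[:,1]>k)).any() else None)
```

```text
-90 stop x [46.2 54.6] lip x [-55.6 -39.8] floor [-40.2  45.5]
  guide y -106.7 -73.0
  guide y- -107.0 -72.5
-30 stop x [46.1 54.4] lip x [-55.5 -39.9] floor [-40.3  45.6]
  guide y -47.5 -12.4
  guide y- -47.0 -13.0
30 stop x [46.  54.3] lip x [-55.6 -40.1] floor [-40.3  45.5]
  guide y 12.9 47.0
  guide y- 12.4 46.7
90 stop x [45.8 54.2] lip x [-55.2 -40.2] floor [-40.5  45.2]
  guide y 73.2 106.8
  guide y- 72.4 106.8
```

```bash
cat >> h.py <<'E'
BC=np.array([.5381,.3048]); BY=np.radians(-3.6)
def grasp(c,yaw,off=.010,h=.007):
    return np.r_[np.asarray(c)+off*np.array([np.cos(yaw),np.sin(yaw)]),h], tool(yaw-np.pi/2)
def bay(k,xt,zt,th,dy=0):
    """TCP pose for tongue tip bottom at bay x=xt, height zt (m above bench), tilt th"""
    x=xt+.062*np.cos(th)-.007*np.sin(th); zz=zt+.062*np.sin(th)+.007*np.cos(th)
    b=np.array([.0065+x,k+dy]); c,s=np.cos(BY),np.sin(BY)
    return np.r_[BC+np.array([c*b[0]-s*b[1],s*b[0]+c*b[1]]),zz], tool(BY-np.pi/2,-th,BY+np.pi/2)
E
python3 - <<'E'
from h import *
from cell import arm
st=arm.get_state()
P,M=grasp([.4639,.0423],np.radians(-14.5))
print(P,delta(st,np.r_[P[:2],.12],M),delta(st,P,M))
E
```

```text
[0.47358148 0.0397962  0.007     ] ([0.1113, 0.0031, 0.2587], [0.251, -0.0006, -0.0017]) ([0.2243, 0.0029, 0.2587], [0.251, -0.0006, -0.0017])
```

send_rows(
  series=[
    {"delta_pos": [0,0.003,0.259],"rotation": [0.251,0,0],"fingers": 0.055},
    {"delta_pos": [0.03,0.003,0.259],"rotation": [0.251,0,0],"fingers": 0.055},
    {"delta_pos": [0.06,0.003,0.259],"rotation": [0.251,0,0],"fingers": 0.055},
    {"delta_pos": [0.09,0.003,0.259],"rotation": [0.251,0,0],"fingers": 0.055},
    {"delta_pos": [0.111,0.003,0.259],"rotation": [0.251,0,0],"fingers": 0.055},
    {"delta_pos": [0.111,0.003,0.259],"rotation": [0.251,0,0],"fingers": 0.055},
    {"delta_pos": [0.111,0.003,0.259],"rotation": [0.251,0,0],"fingers": 0.055},
    {"delta_pos": [0.111,0.003,0.259],"rotation": [0.251,0,0],"fingers": 0.055},
    {"delta_pos": [0.111,0.003,0.259],"rotation": [0.251,0,0],"fingers": 0.055},
  ],
)

```text
time: 16.1
tool_pos: [0.4737, 0.0409, 0.1207]
eef_rot: [1.697, 1.568, -0.125]
contact_force: [0.4, 0.4, -0.5]
opening: 0.0552
```

```bash
python3 snap.py w8 wrist
cat > ins.py <<'E'
# usage ins.py pkl u0 v0 u1 v1 : insert block top rect
import sys; exec(open('an.py').read()); z=W[...,2]
u0,v0,u1,v1=map(int,sys.argv[2:6])
R0=Rm(s['eef_rot']); phi=np.arctan2(R0[1,2],R0[0,2]); c_,s_=np.cos(phi),np.sin(phi)
e=np.array([[c_,-s_],[s_,c_]])@np.array([.00068,-.00095])
q=np.zeros(z.shape,np.uint8); q[v0:v1,u0:u1]=((z>.019)&(z<.029))[v0:v1,u0:u1]
q=cv2.morphologyEx(q,cv2.MORPH_OPEN,np.ones((3,3)))
cs,_=cv2.findContours(q,cv2.RETR_EXTERNAL,cv2.CHAIN_APPROX_NONE); c=max(cs,key=cv2.contourArea)[:,0,:]
X=ray(p,c,.024)[:,:2]; (cx,cy),(w,h),a=cv2.minAreaRect((X*1000).astype(np.float32))
yaw=a if w>h else a-90
C=np.array([cx,cy])/1000-e
print('tool',s['tool_pos'],'ins',C.round(4),'yaw',round(yaw,2),(round(w,1),round(h,1)))
P,M=grasp(C,np.radians(yaw)); print('to grasp',delta(s,P,M))
E
python3 ins.py pics/w8.pkl 230 60 420 298
```

```text
tool [0.47364361 0.04116445 0.12063047] ins [0.4645 0.0414] yaw -14.41 (29.9, 76.3)
to grasp ([0.1136, 0.0007, 0.0021], [0.0009, -0.0003, -0.0028])
```

View pics/w8.png

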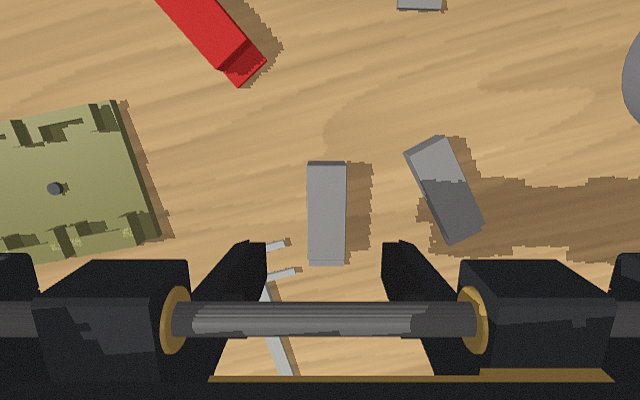

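send_rows(
  series=[
    {"delta_pos": [0.04,0.0007,0.002],"rotation": [0,0,0],"fingers": 0.048},
    {"delta_pos": [0.08,0.0007,0.002],"rotation": [0,0,0],"fingers": 0.048},
    {"delta_pos": [0.1,0.0007,0.002],"rotation": [0,0,0],"fingers": 0.048},
    {"delta_pos": [0.1135,0.0007,0.002],"rotation": [0,0,0],"fingers": 0.048},
    {"delta_pos": [0.1135,0.0007,0.002],"rotation": [0,0,0],"fingers": 0.048},
    {"delta_pos": [0.1135,0.0007,0.002],"rotation": [0,0,0],"fingers": 0.035},
    {"delta_pos": [0.1135,0.0007,0.002],"rotation": [0,0,0],"fingers": 0.022},
    {"delta_pos": [0.1135,0.0007,0.002],"rotation": [0,0,0],"fingers": 0.022},
    {"delta_pos": [0.1135,0.0007,0.002],"rotation": [0,0,0],"fingers": 0.022},
    {"delta_pos": [0.1135,0.0007,0.002],"rotation": [0,0,0],"fingers": 0.022},
  ],
  grip_force=35,
)

```text
time: 17.15
tool_pos: [0.4739, 0.0388, 0.0068]
eef_rot: [1.782, 1.569, -0.04]
contact_force: [-1.3, 1.5, 7.4]
opening: 0.0297
```

```bash
cat > bayplan.py <<'E'
import sys
from h import *
from cell import arm
st=arm.get_state(); k=float(sys.argv[1]); print(st['tool_pos'],st['opening'],st['contact_force'])
t=np.radians(15)
print('lift',dr(st,[0,0,.1]))
for nm,(xt,zt,th) in dict(A=(-.040,.060,t),B=(-.044,.0095,t),C=(-.0525,.0093,t)).items():
    P,M=bay(k,xt,zt,th); print(nm,P.round(4),delta(st,P,M))
E
python3 bayplan.py -0.09
```

```text
[0.47387066 0.03877237 0.00680897] 0.02968167233596743 [-1.28542311  1.52500161  7.44567246]
lift [-0.1, 0.0002, -0.0]
A [0.557  0.2134 0.0828] ([-0.0758, 0.0372, -0.1899], [-0.1873, 0.0244, 0.259])
B [0.553  0.2137 0.0323] ([-0.0254, 0.0332, -0.1891], [-0.1873, 0.0244, 0.259])
C [0.5445 0.2142 0.0321] ([-0.0252, 0.0249, -0.1875], [-0.1873, 0.0244, 0.259])
```

send_rows(
  series=[
    {"delta_pos": [-0.04,0,0],"rotation": [0,0,0],"fingers": 0.022},
    {"delta_pos": [-0.08,0,0],"rotation": [0,0,0],"fingers": 0.022},
    {"delta_pos": [-0.1,0,-0.04],"rotation": [-0.1,0.01,0.13],"fingers": 0.022},
    {"delta_pos": [-0.1,0.01,-0.08],"rotation": [-0.187,0.024,0.259],"fingers": 0.022},
    {"delta_pos": [-0.1,0.025,-0.12],"rotation": [-0.187,0.024,0.259],"fingers": 0.022},
    {"delta_pos": [-0.1,0.037,-0.16],"rotation": [-0.187,0.024,0.259],"fingers": 0.022},
    {"delta_pos": [-0.09,0.037,-0.19],"rotation": [-0.187,0.024,0.259],"fingers": 0.022},
    {"delta_pos": [-0.076,0.037,-0.19],"rotation": [-0.187,0.024,0.259],"fingers": 0.022},
    {"delta_pos": [-0.076,0.037,-0.19],"rotation": [-0.187,0.024,0.259],"fingers": 0.022},
    {"delta_pos": [-0.076,0.037,-0.19],"rotation": [-0.187,0.024,0.259],"fingers": 0.022},
  ],
)

```text
time: 18.15
tool_pos: [0.5561, 0.2132, 0.082]
eef_rot: [1.569, 1.311, -0.066]
contact_force: [-0.7, -0.1, -0.7]
opening: 0.0298
```

```bash
python3 snap.py w9 wrist
python3 - <<'E'
from h import *
from cell import arm
st=arm.get_state(); print(st['tool_pos'],st['opening'],st['contact_force'])
t=np.radians(15)
for nm,a in dict(A=(-.040,.060,t),B=(-.044,.0095,t),C=(-.0525,.0093,t),D1=(-.0525,.009,t*2/3),D2=(-.052,.0088,t/3),D3=(-.052,.0085,0)).items():
    P,M=bay(-.09,*a); print(nm,P.round(4),delta(st,P,M))
E
```

```text
[0.55643294 0.21307184 0.08249968] 0.029934517679535394 [-0.3400362  -0.23863904 -1.47502032]
A [0.557  0.2134 0.0828] ([-0.0002, 0.0006, -0.0004], [-0.0009, 0.0005, 0.0014])
B [0.553  0.2137 0.0323] ([0.0476, -0.0163, -0.0004], [-0.0009, 0.0005, 0.0014])
C [0.5445 0.2142 0.0321] ([0.0456, -0.0246, -0.0004], [-0.0009, 0.0005, 0.0014])
D1 [0.5463 0.2141 0.0267] ([0.0513, -0.0242, -0.0004], [-0.001, 0.0005, -0.0859])
D2 [0.5481 0.214  0.0212] ([0.0571, -0.0239, -0.0004], [-0.001, 0.0004, -0.1732])
D3 [0.5489 0.2139 0.0155] ([0.0628, -0.0246, -0.0004], [-0.001, 0.0004, -0.2604])
```

View pics/w9.png

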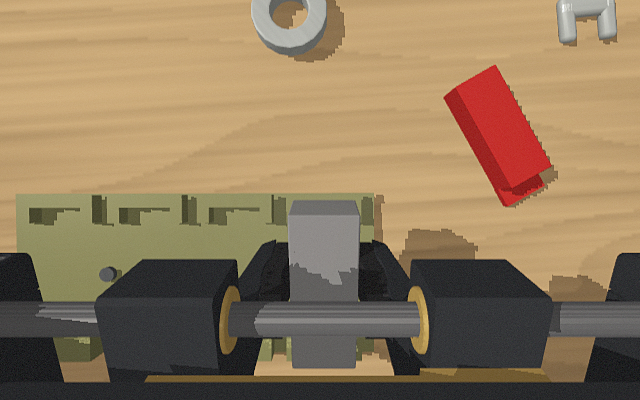

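```bash
cat > held.py <<'E'
import sys; exec(open('an.py').read())
R0=Rm(s['eef_rot']); T=(W-s['tool_pos'])@R0*1000  # tool frame mm
u0,v0,u1,v1=map(int,sys.argv[2:6])
q=T[v0:v1,u0:u1].reshape(-1,3); q=q[~np.isnan(q).any(1)]; q=q[(np.abs(q[:,2])<14)&(np.abs(q[:,0])<40)]
top=q[(q[:,1]<24)]; A=np.c_[top[:,1],np.ones(len(top))]; k=np.linalg.lstsq(A,top[:,0],rcond=None)[0]; print('top plane: tool x = %.3f*y + %.2f  (expect -17)'%tuple(k), 'tilt',np.degrees(np.arctan(k[0])))
print('tool y max (expect 28):',np.percentile(q[:,1],[95,98,99.5]).round(1), 'z range full', )
E
python3 held.py pics/w9.pkl 285 195 365 290
```

```text
top plane: tool x = 0.002*y + -17.48  (expect -17) tilt 0.1344410700795062
tool y max (expect 28): [26.8 27.  27.1] z range full
```

send_rows(
  series=[
    {"delta_pos": [0.02,-0.008,0],"rotation": [0,0,0],"fingers": 0.022},
    {"delta_pos": [0.035,-0.012,0],"rotation": [0,0,0],"fingers": 0.022},
    {"delta_pos": [0.043,-0.0155,0],"rotation": [0,0,0],"fingers": 0.022},
    {"delta_pos": [0.0475,-0.0163,0],"rotation": [0,0,0],"fingers": 0.022},
    {"delta_pos": [0.0475,-0.0163,0],"rotation": [0,0,0],"fingers": 0.022},
  ],
)

```text
time: 18.7
tool_pos: [0.5528, 0.2135, 0.0318]
eef_rot: [1.569, 1.311, -0.065]
contact_force: [-0.3, -0.2, -0.6]
opening: 0.0297
```

send_rows(
  series=[
    {"delta_pos": [-0.0005,-0.002,0],"rotation": [0,0,0],"fingers": 0.022},
    {"delta_pos": [-0.001,-0.0045,0],"rotation": [0,0,0],"fingers": 0.022},
    {"delta_pos": [-0.0015,-0.0065,0],"rotation": [0,0,0],"fingers": 0.022},
    {"delta_pos": [-0.002,-0.008,0],"rotation": [0,0,0],"fingers": 0.022},
    {"delta_pos": [-0.002,-0.008,0],"rotation": [0,0,0],"fingers": 0.022},
  ],
)

```text
time: 19.2
tool_pos: [0.5453, 0.2143, 0.0322]
eef_rot: [1.571, 1.308, -0.063]
contact_force: [5.6, -0.4, -0.3]
opening: 0.0296
```

send_rows(
  series=[
    {"delta_pos": [0.003,0.001,0],"rotation": [0,0,-0.044],"fingers": 0.022},
    {"delta_pos": [0.006,0.0013,0],"rotation": [0,0,-0.087],"fingers": 0.022},
    {"delta_pos": [0.009,0.0013,0],"rotation": [0,0,-0.131],"fingers": 0.022},
    {"delta_pos": [0.0119,0.0013,0],"rotation": [0,0,-0.174],"fingers": 0.022},
    {"delta_pos": [0.0148,0.001,0],"rotation": [0,0,-0.218],"fingers": 0.022},
    {"delta_pos": [0.0177,0.0008,0],"rotation": [0,0,-0.262],"fingers": 0.022},
    {"delta_pos": [0.0177,0.0008,0],"rotation": [0,0,-0.262],"fingers": 0.022},
    {"delta_pos": [0.0177,0.0008,0],"rotation": [0,0,-0.262],"fingers": 0.022},
  ],
)

```text
time: 20.0
tool_pos: [0.5498, 0.2139, 0.0148]
eef_rot: [-1.368, 1.569, -3.002]
contact_force: [0.8, -0.7, 1.9]
opening: 0.0297
```

Now flat, with small forces. I'll release to 42 mm, rise and check.

send_rows(
  series=[
    {"delta_pos": [0,0,0],"rotation": [0,0,0],"fingers": 0.036},
    {"delta_pos": [0,0,0],"rotation": [0,0,0],"fingers": 0.04},
    {"delta_pos": [0,0,0],"rotation": [0,0,0],"fingers": 0.04},
    {"delta_pos": [-0.02,0,0],"rotation": [0,0,0],"fingers": 0.04},
    {"delta_pos": [-0.05,0,0],"rotation": [0,0,0],"fingers": 0.045},
    {"delta_pos": [-0.1,0,0],"rotation": [0,0,0],"fingers": 0.055},
    {"delta_pos": [-0.15,-0.04,0],"rotation": [0,0,0],"fingers": 0.055},
    {"delta_pos": [-0.17,-0.05,0],"rotation": [0,0,0],"fingers": 0.055},
    {"delta_pos": [-0.17,-0.05,0],"rotation": [0,0,0],"fingers": 0.055},
  ],
)

```text
time: 20.9
tool_pos: [0.5002, 0.2179, 0.1891]
eef_rot: [1.891, 1.566, 0.258]
contact_force: [-0.4, 0.0, -0.1]
opening: 0.0549
```

```bash
python3 snap.py w10 wrist
cat > seat.py <<'E'
# height map of bracket & seated inserts
import sys; exec(open('an.py').read()); z=W[...,2]
R0=Rm(s['eef_rot']); phi=np.arctan2(R0[1,2],R0[0,2]); c_,s_=np.cos(phi),np.sin(phi)
e=np.array([[c_,-s_],[s_,c_]])@np.array([.00068,-.00095])
P=W.reshape(-1,3)-np.r_[e,0]; P=P[~np.isnan(P).any(1)]
a=BY; B=(P[:,:2]-BC)@np.array([[np.cos(a),-np.sin(a)],[np.sin(a),np.cos(a)]])*1000; zz=P[:,2]*1000
for k in (-90,-30,30,90):
    q=(np.abs(B[:,1]-k)<13)&(zz>25)&(zz<50)&(B[:,0]>-40)&(B[:,0]<60)
    if q.sum()>50:
        x=B[q,0]; f=np.polyfit(x,zz[q],1); g=np.percentile(x,[1,99])-6.5
        q2=(np.abs(B[:,1]-k)<25)&(zz>28)&(zz<36)&(np.abs(B[:,0])<30); y=np.percentile(B[q2,1],[1,99])-k
        print(k,'n',q.sum(),'slope deg',np.degrees(np.arctan(f[0])).round(2),'z',np.median(zz[q]).round(1),'x range(bay; want -38..38)',g.round(1),'y',y.round(1))
E
python3 seat.py pics/w10.pkl
```

```text
-90 n 2470 slope deg -0.01 z 32.5 x range(bay; want -38..38) [-36.6  37.8] y [-14.3  15. ]
```

View pics/w10.png

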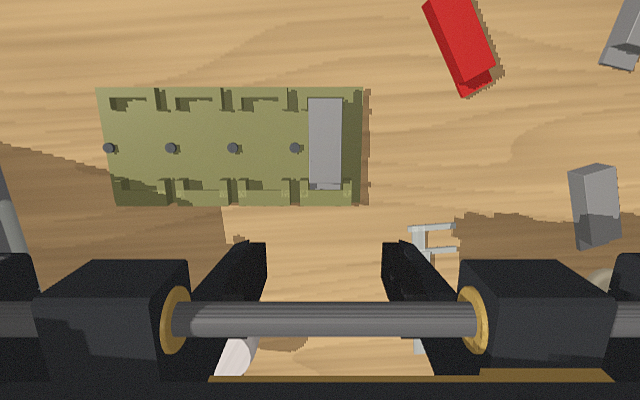

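Run:
```python
from h import *
from cell import arm
st=arm.get_state()
P,M=grasp([.4594,-.0503],np.radians(13))
print(P,delta(st,np.r_[P[:2],.12],M))
```

```text
[ 0.4691437  -0.04805049  0.007     ] ([0.0663, -0.0147, 0.267], [-0.2894, -0.0003, -0.0015])
```

send_rows(
  series=[
    {"delta_pos": [0.01,-0.0147,0.267],"rotation": [-0.289,0,0],"fingers": 0.055},
    {"delta_pos": [0.02,-0.0147,0.267],"rotation": [-0.289,0,0],"fingers": 0.055},
    {"delta_pos": [0.04,-0.0147,0.267],"rotation": [-0.289,0,0],"fingers": 0.055},
    {"delta_pos": [0.066,-0.0147,0.267],"rotation": [-0.289,0,0],"fingers": 0.055},
    {"delta_pos": [0.066,-0.0147,0.267],"rotation": [-0.289,0,0],"fingers": 0.055},
    {"delta_pos": [0.066,-0.0147,0.267],"rotation": [-0.289,0,0],"fingers": 0.055},
    {"delta_pos": [0.066,-0.0147,0.267],"rotation": [-0.289,0,0],"fingers": 0.055},
    {"delta_pos": [0.066,-0.0147,0.267],"rotation": [-0.289,0,0],"fingers": 0.055},
    {"delta_pos": [0.066,-0.0147,0.267],"rotation": [-0.289,0,0],"fingers": 0.055},
  ],
)

```text
time: 21.85
tool_pos: [0.4688, -0.0477, 0.1186]
eef_rot: [-1.809, 1.568, 3.13]
contact_force: [0.8, -0.4, 0.5]
opening: 0.0549
```

```bash
python3 snap.py w11 wrist; python3 ins.py pics/w11.pkl 250 60 400 298
```

```text
tool [ 0.46882773 -0.04755758  0.11881156] ins [ 0.4597 -0.0513] yaw 14.54 (76.8, 29.9)
to grasp ([0.1118, 0.0005, 0.0014], [-0.0265, -0.0004, 0.0023])
```

View pics/w11.png

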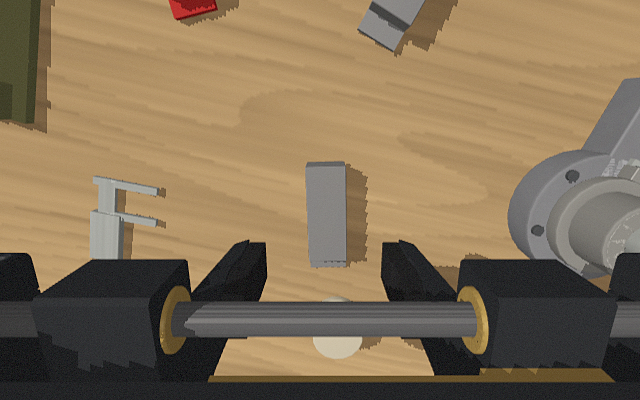

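send_rows(
  series=[
    {"delta_pos": [0.04,0.0005,0.0014],"rotation": [-0.0265,0,0],"fingers": 0.048},
    {"delta_pos": [0.08,0.0005,0.0014],"rotation": [-0.0265,0,0],"fingers": 0.048},
    {"delta_pos": [0.1,0.0005,0.0014],"rotation": [-0.0265,0,0],"fingers": 0.048},
    {"delta_pos": [0.112,0.0005,0.0014],"rotation": [-0.0265,0,0],"fingers": 0.048},
    {"delta_pos": [0.112,0.0005,0.0014],"rotation": [-0.0265,0,0],"fingers": 0.048},
    {"delta_pos": [0.112,0.0005,0.0014],"rotation": [-0.0265,0,0],"fingers": 0.035},
    {"delta_pos": [0.112,0.0005,0.0014],"rotation": [-0.0265,0,0],"fingers": 0.022},
    {"delta_pos": [0.112,0.0005,0.0014],"rotation": [-0.0265,0,0],"fingers": 0.022},
    {"delta_pos": [0.112,0.0005,0.0014],"rotation": [-0.0265,0,0],"fingers": 0.022},
    {"delta_pos": [0.112,0.0005,0.0014],"rotation": [-0.0265,0,0],"fingers": 0.022},
  ],
  grip_force=35,
)

```text
time: 22.9
tool_pos: [0.4698, -0.0499, 0.0079]
eef_rot: [-0.59, 1.57, -1.908]
contact_force: [-0.4, 1.1, 5.9]
opening: 0.0299
```

```bash
python3 bayplan.py -0.03
```

```text
[ 0.46981054 -0.04985581  0.00791393] 0.029924849394475473 [-0.41849488  1.11037999  5.94900393]
lift [-0.1, -0.0, 0.0001]
A [0.5607 0.2733 0.0828] ([-0.0752, 0.1687, -0.2902], [0.3133, -0.0405, 0.26])
B [0.5568 0.2736 0.0323] ([-0.0247, 0.1649, -0.2915], [0.3133, -0.0405, 0.26])
C [0.5483 0.2741 0.0321] ([-0.0245, 0.1568, -0.2941], [0.3133, -0.0405, 0.26])
```

send_rows(
  series=[
    {"delta_pos": [-0.04,0,0],"rotation": [0,0,0],"fingers": 0.022},
    {"delta_pos": [-0.08,0,0],"rotation": [0,0,0],"fingers": 0.022},
    {"delta_pos": [-0.1,0.02,-0.04],"rotation": [0.1,-0.01,0.08],"fingers": 0.022},
    {"delta_pos": [-0.1,0.045,-0.08],"rotation": [0.2,-0.02,0.16],"fingers": 0.022},
    {"delta_pos": [-0.1,0.07,-0.12],"rotation": [0.313,-0.04,0.26],"fingers": 0.022},
    {"delta_pos": [-0.1,0.093,-0.16],"rotation": [0.313,-0.04,0.26],"fingers": 0.022},
    {"delta_pos": [-0.1,0.116,-0.2],"rotation": [0.313,-0.04,0.26],"fingers": 0.022},
    {"delta_pos": [-0.1,0.14,-0.24],"rotation": [0.313,-0.04,0.26],"fingers": 0.022},
    {"delta_pos": [-0.085,0.16,-0.275],"rotation": [0.313,-0.04,0.26],"fingers": 0.022},
    {"delta_pos": [-0.075,0.169,-0.29],"rotation": [0.313,-0.04,0.26],"fingers": 0.022},
    {"delta_pos": [-0.075,0.169,-0.29],"rotation": [0.313,-0.04,0.26],"fingers": 0.022},
    {"delta_pos": [-0.075,0.169,-0.29],"rotation": [0.313,-0.04,0.26],"fingers": 0.022},
  ],
)

```text
time: 24.1
tool_pos: [0.5603, 0.2728, 0.0817]
eef_rot: [1.572, 1.312, -0.06]
contact_force: [0.7, -0.8, -0.6]
opening: 0.0297
```

```bash
python3 snap.py w12 wrist; python3 held.py pics/w12.pkl 285 195 365 290; python3 bayplan.py -0.03
```

```text
top plane: tool x = -0.000*y + -16.37  (expect -17) tilt -0.008482327540208579
tool y max (expect 28): [26.2 26.4 26.5] z range full
[0.56055288 0.2724106  0.08212022] 0.029896476723712494 [ 0.03573452 -0.42733636 -0.79361184]
lift [-0.0966, 0.0257, -0.0001]
A [0.5607 0.2733 0.0828] ([-0.0006, 0.0003, -0.0009], [-0.0003, -0.0006, 0.0019])
B [0.5568 0.2736 0.0323] ([0.0471, -0.0165, -0.0009], [-0.0003, -0.0006, 0.0019])
C [0.5483 0.2741 0.0321] ([0.0452, -0.0248, -0.0009], [-0.0003, -0.0006, 0.0019])
```

View pics/w12.png

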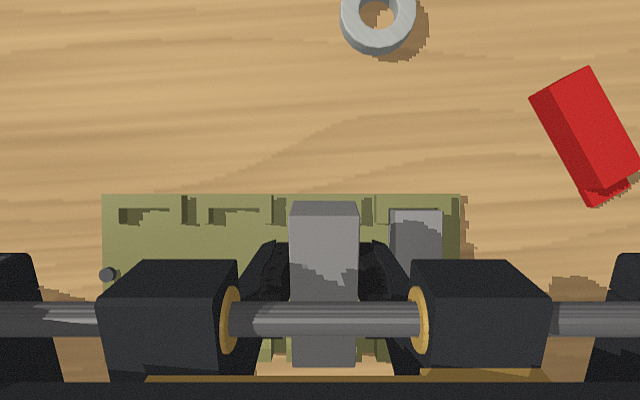

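send_rows(
  series=[
    {"delta_pos": [0.02,-0.008,-0.0009],"rotation": [0,0,0],"fingers": 0.022},
    {"delta_pos": [0.035,-0.011,-0.0009],"rotation": [0,0,0],"fingers": 0.022},
    {"delta_pos": [0.042,-0.0145,-0.0009],"rotation": [0,0,0],"fingers": 0.022},
    {"delta_pos": [0.0463,-0.0155,-0.0009],"rotation": [0,0,0],"fingers": 0.022},
    {"delta_pos": [0.0463,-0.0155,-0.0009],"rotation": [0,0,0],"fingers": 0.022},
  ],
)

```text
time: 24.65
tool_pos: [0.5576, 0.2741, 0.0327]
eef_rot: [1.573, 1.311, -0.06]
contact_force: [-0.1, -0.8, -0.7]
opening: 0.0297
```

send_rows(
  series=[
    {"delta_pos": [-0.0005,-0.002,0],"rotation": [0,0,0],"fingers": 0.022},
    {"delta_pos": [-0.001,-0.0045,0],"rotation": [0,0,0],"fingers": 0.022},
    {"delta_pos": [-0.0015,-0.0065,0],"rotation": [0,0,0],"fingers": 0.022},
    {"delta_pos": [-0.002,-0.008,0],"rotation": [0,0,0],"fingers": 0.022},
    {"delta_pos": [-0.002,-0.008,0],"rotation": [0,0,0],"fingers": 0.022},
  ],
)

```text
time: 25.15
tool_pos: [0.5495, 0.275, 0.0331]
eef_rot: [1.575, 1.31, -0.058]
contact_force: [1.0, 0.5, -0.7]
opening: 0.03
```

send_rows(
  series=[
    {"delta_pos": [0.003,0.001,0],"rotation": [0,0,-0.044],"fingers": 0.022},
    {"delta_pos": [0.006,0.0013,0],"rotation": [0,0,-0.087],"fingers": 0.022},
    {"delta_pos": [0.009,0.0013,0],"rotation": [0,0,-0.131],"fingers": 0.022},
    {"delta_pos": [0.0119,0.0013,0],"rotation": [0,0,-0.174],"fingers": 0.022},
    {"delta_pos": [0.0148,0.001,0],"rotation": [0,0,-0.218],"fingers": 0.022},
    {"delta_pos": [0.0177,0.0008,0],"rotation": [0,0,-0.262],"fingers": 0.022},
    {"delta_pos": [0.0177,0.0008,0],"rotation": [0,0,-0.262],"fingers": 0.022},
    {"delta_pos": [0.0177,0.0008,0],"rotation": [0,0,-0.262],"fingers": 0.022},
  ],
)

```text
time: 25.95
tool_pos: [0.555, 0.2746, 0.016]
eef_rot: [-2.316, 1.569, 2.334]
contact_force: [0.5, -0.5, 0.8]
opening: 0.0297
```

Release, rise, and go on to look at insert 3.

send_rows(
  series=[
    {"delta_pos": [0,0,0],"rotation": [0,0,0],"fingers": 0.036},
    {"delta_pos": [0,0,0],"rotation": [0,0,0],"fingers": 0.04},
    {"delta_pos": [0,0,0],"rotation": [0,0,0],"fingers": 0.04},
    {"delta_pos": [-0.02,0,0],"rotation": [0,0,0],"fingers": 0.04},
    {"delta_pos": [-0.05,0,0],"rotation": [0,0,0],"fingers": 0.045},
    {"delta_pos": [-0.1,0,0],"rotation": [0,0,0],"fingers": 0.055},
    {"delta_pos": [-0.15,-0.03,0.03],"rotation": [0,0,0],"fingers": 0.055},
    {"delta_pos": [-0.19,-0.05,0.06],"rotation": [0,0,0],"fingers": 0.055},
    {"delta_pos": [-0.19,-0.05,0.06],"rotation": [0,0,0],"fingers": 0.055},
  ],
)

```text
time: 26.85
tool_pos: [0.5009, 0.2166, 0.2096]
eef_rot: [2.2, 1.568, 0.567]
contact_force: [-0.2, 0.3, -0.3]
opening: 0.0551
```

```bash
python3 snap.py w13 wrist; python3 seat.py pics/w13.pkl; python3 snap.py t1 top
python3 - <<'E'
from h import *; import pickle
p,im,d,s=pickle.load(open('pics/t1.pkl','rb')); W=cloud(p,d); crop(im,130,130,440,290,2.5,'pics/c9.png')
print(delta(s,np.r_[grasp([.6305,-.0685],np.radians(-15.5))[0][:2],.12],grasp([.63,-.069],np.radians(-15.5))[1]))
E
```

```text
-90 n 2163 slope deg -0.03 z 32.6 x range(bay; want -38..38) [-36.8  37.7] y [-14.3  15.1]
-30 n 2170 slope deg -0.01 z 32.6 x range(bay; want -38..38) [-35.9  38.6] y [-13.7  15.9]
([0.0882, 0.1563, 0.2791], [0.2073, -0.0021, -0.0019])
```

View pics/c9.png

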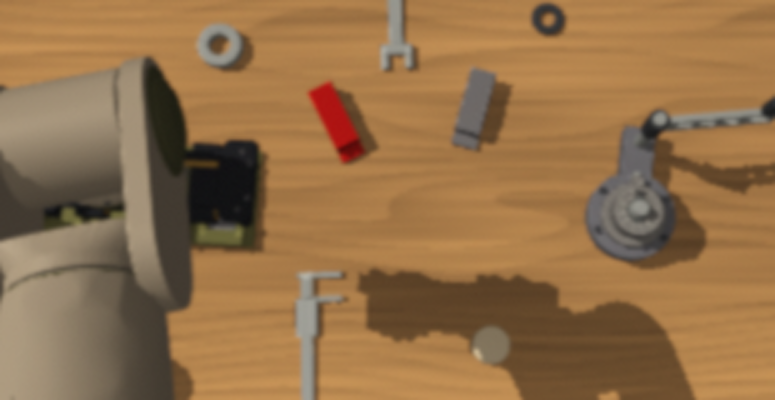

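View pics/w13.png

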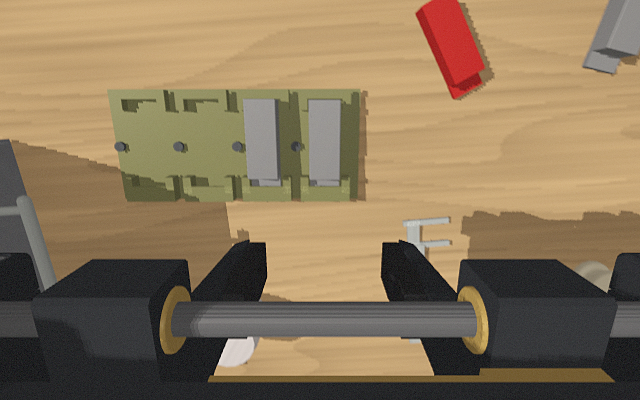

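send_rows(
  series=[
    {"delta_pos": [0.01,0.156,0.279],"rotation": [0.207,0,0],"fingers": 0.055},
    {"delta_pos": [0.02,0.156,0.279],"rotation": [0.207,0,0],"fingers": 0.055},
    {"delta_pos": [0.04,0.156,0.279],"rotation": [0.207,0,0],"fingers": 0.055},
    {"delta_pos": [0.06,0.156,0.279],"rotation": [0.207,0,0],"fingers": 0.055},
    {"delta_pos": [0.088,0.156,0.279],"rotation": [0.207,0,0],"fingers": 0.055},
    {"delta_pos": [0.088,0.156,0.279],"rotation": [0.207,0,0],"fingers": 0.055},
    {"delta_pos": [0.088,0.156,0.279],"rotation": [0.207,0,0],"fingers": 0.055},
    {"delta_pos": [0.088,0.156,0.279],"rotation": [0.207,0,0],"fingers": 0.055},
    {"delta_pos": [0.088,0.156,0.279],"rotation": [0.207,0,0],"fingers": 0.055},
    {"delta_pos": [0.088,0.156,0.279],"rotation": [0.207,0,0],"fingers": 0.055},
  ],
)

```text
time: 27.95
tool_pos: [0.6395, -0.0691, 0.1172]
eef_rot: [-1.781, 1.568, 2.663]
contact_force: [0.2, 0.7, 0.0]
opening: 0.055
```

```bash
python3 snap.py w14 wrist; python3 ins.py pics/w14.pkl 250 60 400 298
```

```text
tool [ 0.63959129 -0.06901204  0.11764208] ins [ 0.6394 -0.0721] yaw -16.1 (29.5, 76.3)
to grasp ([0.1106, 0.0108, 0.0033], [0.0132, -0.0005, 0.0019])
```

View pics/w14.png

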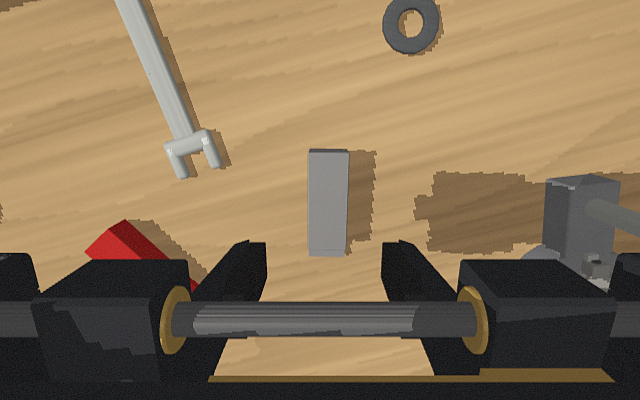

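send_rows(
  series=[
    {"delta_pos": [0.04,0.0108,0.0033],"rotation": [0.013,0,0],"fingers": 0.048},
    {"delta_pos": [0.08,0.0108,0.0033],"rotation": [0.013,0,0],"fingers": 0.048},
    {"delta_pos": [0.1,0.0108,0.0033],"rotation": [0.013,0,0],"fingers": 0.048},
    {"delta_pos": [0.1105,0.0108,0.0033],"rotation": [0.013,0,0],"fingers": 0.048},
    {"delta_pos": [0.1105,0.0108,0.0033],"rotation": [0.013,0,0],"fingers": 0.048},
    {"delta_pos": [0.1105,0.0108,0.0033],"rotation": [0.013,0,0],"fingers": 0.035},
    {"delta_pos": [0.1105,0.0108,0.0033],"rotation": [0.013,0,0],"fingers": 0.022},
    {"delta_pos": [0.1105,0.0108,0.0033],"rotation": [0.013,0,0],"fingers": 0.022},
    {"delta_pos": [0.1105,0.0108,0.0033],"rotation": [0.013,0,0],"fingers": 0.022},
    {"delta_pos": [0.1105,0.0108,0.0033],"rotation": [0.013,0,0],"fingers": 0.022},
  ],
  grip_force=35,
)

```text
time: 29.0
tool_pos: [0.6496, -0.0764, 0.0083]
eef_rot: [-3.038, 1.57, 1.392]
contact_force: [-0.1, 1.0, 5.9]
opening: 0.03
```

```bash
python3 bayplan.py 0.03
```

```text
[ 0.64955152 -0.07639405  0.00833493] 0.03003587331652299 [-0.08978109  0.97064946  5.88483923]
lift [-0.1, -0.0, -0.0001]
A [0.5645 0.3332 0.0828] ([-0.0743, -0.1958, -0.3697], [-0.2183, 0.0282, 0.2607])
B [0.5605 0.3334 0.0323] ([-0.0238, -0.1997, -0.3688], [-0.2183, 0.0282, 0.2607])
C [0.552  0.334  0.0321] ([-0.0236, -0.208, -0.367], [-0.2183, 0.0282, 0.2607])
```

send_rows(
  series=[
    {"delta_pos": [-0.04,0,0],"rotation": [0,0,0],"fingers": 0.022},
    {"delta_pos": [-0.08,0,0],"rotation": [0,0,0],"fingers": 0.022},
    {"delta_pos": [-0.1,-0.02,-0.04],"rotation": [-0.07,0.01,0.08],"fingers": 0.022},
    {"delta_pos": [-0.1,-0.04,-0.08],"rotation": [-0.14,0.02,0.16],"fingers": 0.022},
    {"delta_pos": [-0.1,-0.06,-0.12],"rotation": [-0.218,0.028,0.26],"fingers": 0.022},
    {"delta_pos": [-0.1,-0.085,-0.16],"rotation": [-0.218,0.028,0.26],"fingers": 0.022},
    {"delta_pos": [-0.1,-0.106,-0.2],"rotation": [-0.218,0.028,0.26],"fingers": 0.022},
    {"delta_pos": [-0.1,-0.127,-0.24],"rotation": [-0.218,0.028,0.26],"fingers": 0.022},
    {"delta_pos": [-0.1,-0.148,-0.28],"rotation": [-0.218,0.028,0.26],"fingers": 0.022},
    {"delta_pos": [-0.1,-0.17,-0.32],"rotation": [-0.218,0.028,0.26],"fingers": 0.022},
    {"delta_pos": [-0.085,-0.196,-0.37],"rotation": [-0.218,0.028,0.26],"fingers": 0.022},
    {"delta_pos": [-0.074,-0.196,-0.37],"rotation": [-0.218,0.028,0.26],"fingers": 0.022},
    {"delta_pos": [-0.074,-0.196,-0.37],"rotation": [-0.218,0.028,0.26],"fingers": 0.022},
    {"delta_pos": [-0.074,-0.196,-0.37],"rotation": [-0.218,0.028,0.26],"fingers": 0.022},
  ],
)

```text
time: 30.4
tool_pos: [0.5642, 0.3325, 0.0815]
eef_rot: [1.57, 1.312, -0.065]
contact_force: [0.7, -0.3, -0.8]
opening: 0.0295
```

```bash
python3 snap.py w15 wrist; python3 held.py pics/w15.pkl 285 195 365 290; python3 bayplan.py 0.03
```

```text
top plane: tool x = 0.000*y + -15.95  (expect -17) tilt 0.002927571196386963
tool y max (expect 28): [25.3 25.4 25.6] z range full
[0.56457051 0.33213135 0.0819541 ] 0.029541726901347213 [0.40635744 0.25071135 0.02185611]
lift [-0.0967, 0.0256, -0.0]
A [0.5645 0.3332 0.0828] ([-0.0009, 0.0001, -0.0011], [-0.0019, 0.0003, 0.0026])
B [0.5605 0.3334 0.0323] ([0.0469, -0.0167, -0.001], [-0.0019, 0.0003, 0.0026])
C [0.552  0.334  0.0321] ([0.0449, -0.025, -0.001], [-0.0019, 0.0003, 0.0026])
```

View pics/w15.png

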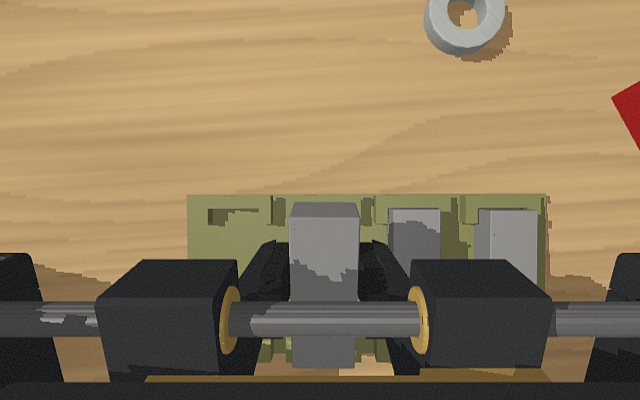

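send_rows(
  series=[
    {"delta_pos": [0.02,-0.007,-0.001],"rotation": [0,0,0],"fingers": 0.022},
    {"delta_pos": [0.035,-0.01,-0.001],"rotation": [0,0,0],"fingers": 0.022},
    {"delta_pos": [0.042,-0.0132,-0.001],"rotation": [0,0,0],"fingers": 0.022},
    {"delta_pos": [0.0464,-0.0143,-0.001],"rotation": [0,0,0],"fingers": 0.022},
    {"delta_pos": [0.0464,-0.0143,-0.001],"rotation": [0,0,0],"fingers": 0.022},
  ],
)

```text
time: 30.95
tool_pos: [0.5621, 0.3343, 0.0327]
eef_rot: [1.571, 1.312, -0.064]
contact_force: [-0.2, -0.5, -1.6]
opening: 0.0296
```

send_rows(
  series=[
    {"delta_pos": [-0.0005,-0.002,0],"rotation": [0,0,0],"fingers": 0.022},
    {"delta_pos": [-0.001,-0.0045,0],"rotation": [0,0,0],"fingers": 0.022},
    {"delta_pos": [-0.0015,-0.0065,0],"rotation": [0,0,0],"fingers": 0.022},
    {"delta_pos": [-0.002,-0.008,0],"rotation": [0,0,0],"fingers": 0.022},
    {"delta_pos": [-0.002,-0.008,0],"rotation": [0,0,0],"fingers": 0.022},
  ],
)

```text
time: 31.45
tool_pos: [0.5538, 0.3352, 0.0331]
eef_rot: [1.572, 1.311, -0.062]
contact_force: [1.2, -2.8, -0.7]
opening: 0.0298
```

send_rows(
  series=[
    {"delta_pos": [0.003,0.001,0.001],"rotation": [0,0,-0.044],"fingers": 0.022},
    {"delta_pos": [0.006,0.0013,0.001],"rotation": [0,0,-0.087],"fingers": 0.022},
    {"delta_pos": [0.009,0.0013,0.001],"rotation": [0,0,-0.131],"fingers": 0.022},
    {"delta_pos": [0.0119,0.0013,0.001],"rotation": [0,0,-0.174],"fingers": 0.022},
    {"delta_pos": [0.0148,0.001,0.001],"rotation": [0,0,-0.218],"fingers": 0.022},
    {"delta_pos": [0.0177,0.0008,0.001],"rotation": [0,0,-0.262],"fingers": 0.022},
    {"delta_pos": [0.0177,0.0008,0.001],"rotation": [0,0,-0.262],"fingers": 0.022},
    {"delta_pos": [0.0177,0.0008,0.001],"rotation": [0,0,-0.262],"fingers": 0.022},
  ],
)

```text
time: 32.25
tool_pos: [0.5592, 0.3342, 0.0164]
eef_rot: [-1.935, 1.568, 2.714]
contact_force: [0.7, -0.3, 3.4]
opening: 0.0299
```

send_rows(
  series=[
    {"delta_pos": [0,0,0],"rotation": [0,0,0],"fingers": 0.036},
    {"delta_pos": [0,0,0],"rotation": [0,0,0],"fingers": 0.04},
    {"delta_pos": [0,0,0],"rotation": [0,0,0],"fingers": 0.04},
    {"delta_pos": [-0.02,0,0],"rotation": [0,0,0],"fingers": 0.04},
    {"delta_pos": [-0.05,0,0],"rotation": [0,0,0],"fingers": 0.045},
    {"delta_pos": [-0.1,0,0],"rotation": [0,0,0],"fingers": 0.055},
    {"delta_pos": [-0.15,-0.03,0.03],"rotation": [0,0,0],"fingers": 0.055},
    {"delta_pos": [-0.19,-0.05,0.06],"rotation": [0,0,0],"fingers": 0.055},
    {"delta_pos": [-0.19,-0.05,0.06],"rotation": [0,0,0],"fingers": 0.055},
  ],
)

```text
time: 33.15
tool_pos: [0.5053, 0.2761, 0.2098]
eef_rot: [2.566, 1.569, 0.931]
contact_force: [0.1, -0.5, 0.6]
opening: 0.0549
```

```bash
python3 snap.py w16 wrist; python3 seat.py pics/w16.pkl; python3 snap.py s1 scene; python3 snap.py t2 top;  python3 - <<'E'
from h import *; import pickle
p,im,d,s=pickle.load(open('pics/s1.pkl','rb')); crop(im,130,80,480,360,2.2,'pics/c10.png'); print(s['tool_pos'],s['joint_pos'])
E
```

```text
-90 n 2168 slope deg -0.06 z 32.5 x range(bay; want -38..38) [-36.3  38.2] y [-14.1  15.3]
-30 n 2168 slope deg -0.01 z 32.5 x range(bay; want -38..38) [-35.4  39.1] y [-13.2  16. ]
30 n 2158 slope deg -0.03 z 32.6 x range(bay; want -38..38) [-36.4  38.3] y [-13.9  15.6]
[0.50599705 0.27656282 0.20859357] [2.96530142e-01 4.48758784e-01 1.38309908e+00 1.41370371e-03
 1.30834256e+00 1.93095249e+00]
```

View pics/w16.png

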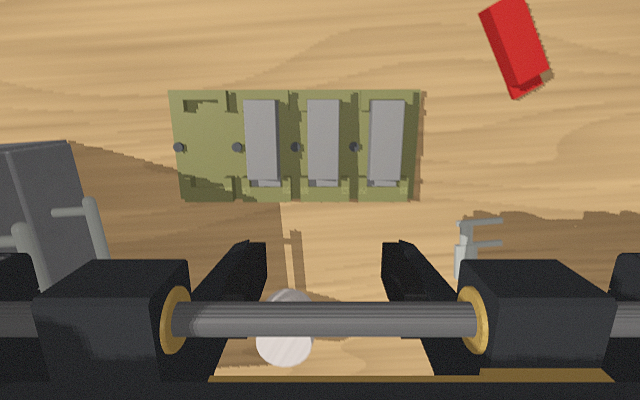

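View pics/c10.png

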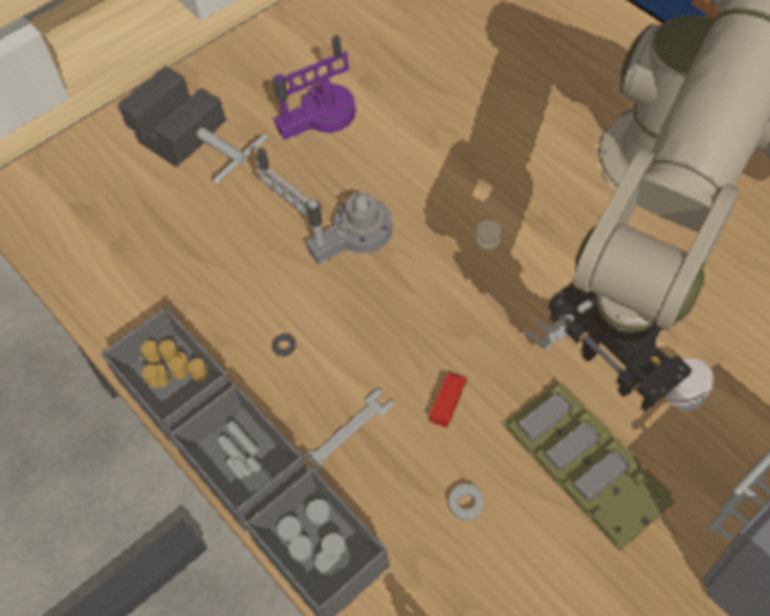

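View pics/t2.png

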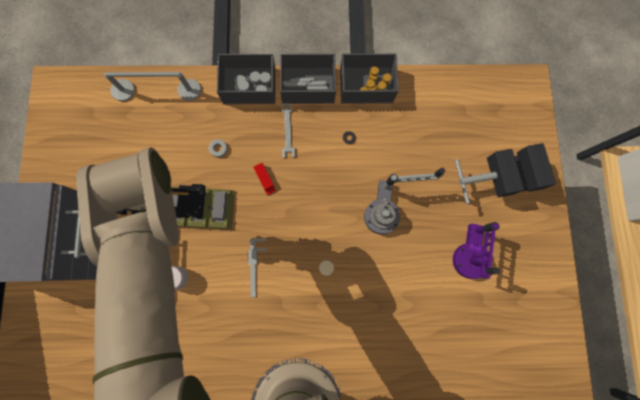

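Run:
```python
from h import *
from cell import arm
st=arm.get_state()
print(delta(st,[.589,-.3736,.25],tool(np.radians(-95)))); print(delta(st,[.589,-.3736,.143],tool(np.radians(-95))))
```

```text
([-0.0442, 0.1241, 0.644], [0.0236, -0.0009, 0.0017])
([0.0628, 0.1243, 0.6441], [0.0236, -0.0009, 0.0017])
```

send_rows(
  series=[
    {"delta_pos": [-0.045,0,0.02],"rotation": [0.02,0,0],"fingers": 0.055},
    {"delta_pos": [-0.045,0.124,0.644],"rotation": [0.02,0,0],"fingers": 0.055},
    {"delta_pos": [-0.045,0.124,0.644],"rotation": [0.02,0,0],"fingers": 0.055},
    {"delta_pos": [-0.045,0.124,0.644],"rotation": [0.02,0,0],"fingers": 0.055},
    {"delta_pos": [-0.045,0.124,0.644],"rotation": [0.02,0,0],"fingers": 0.055},
    {"delta_pos": [-0.045,0.124,0.644],"rotation": [0.02,0,0],"fingers": 0.055},
    {"delta_pos": [-0.045,0.124,0.644],"rotation": [0.02,0,0],"fingers": 0.055},
    {"delta_pos": [-0.045,0.124,0.644],"rotation": [0.02,0,0],"fingers": 0.055},
    {"delta_pos": [-0.045,0.124,0.644],"rotation": [0.02,0,0],"fingers": 0.055},
    {"delta_pos": [-0.045,0.124,0.644],"rotation": [0.02,0,0],"fingers": 0.055},
    {"delta_pos": [-0.045,0.124,0.644],"rotation": [0.02,0,0],"fingers": 0.055},
    {"delta_pos": [-0.045,0.124,0.644],"rotation": [0.02,0,0],"fingers": 0.055},
    {"delta_pos": [-0.045,0.124,0.644],"rotation": [0.02,0,0],"fingers": 0.055},
    {"delta_pos": [-0.045,0.124,0.644],"rotation": [0.02,0,0],"fingers": 0.055},
    {"delta_pos": [-0.045,0.124,0.644],"rotation": [0.02,0,0],"fingers": 0.055},
    {"delta_pos": [-0.045,0.124,0.644],"rotation": [0.02,0,0],"fingers": 0.055},
    {"delta_pos": [-0.045,0.124,0.644],"rotation": [0.02,0,0],"fingers": 0.055},
  ],
)

```text
time: 35.0
tool_pos: [0.5896, -0.3723, 0.2494]
eef_rot: [-1.849, 1.566, 2.781]
contact_force: [-0.0, -0.7, 0.6]
opening: 0.0554
```

```bash
python3 snap.py t3 top; python3 snap.py w17 wrist
python3 - <<'E'
from h import *; import pickle
p,im,d,s=pickle.load(open('pics/t3.pkl','rb')); W=cloud(p,d); crop(im,120,120,500,300,2,'pics/c11.png')
z=W[200:235,365:403,2]; print(np.histogram(z[~np.isnan(z)],bins=[0,.02,.035,.047,.06,.068,.078,.1,.3]))
p,im,d,s=pickle.load(open('pics/w17.pkl','rb')); W=cloud(p,d); m=(W[...,2]>.165)&(W[...,2]<.19)
m[300:]=0; print(m.sum(), W[m].mean(0) if m.any() else '', s['tool_pos'])
print(delta(s,[.589,-.3736,.143],tool(np.radians(-95))))
E
```

```text
(array([109, 240, 132,  26,  18, 123,  41,   0]), array([0.   , 0.02 , 0.035, 0.047, 0.06 , 0.068, 0.078, 0.1  , 0.3  ]))
466 [ 0.59540157 -0.37405061  0.17605136] [ 0.58960669 -0.37221616  0.2504681 ]
([0.1075, -0.0001, 0.0015], [0.0057, -0.0003, 0.0033])
```

View pics/c11.png

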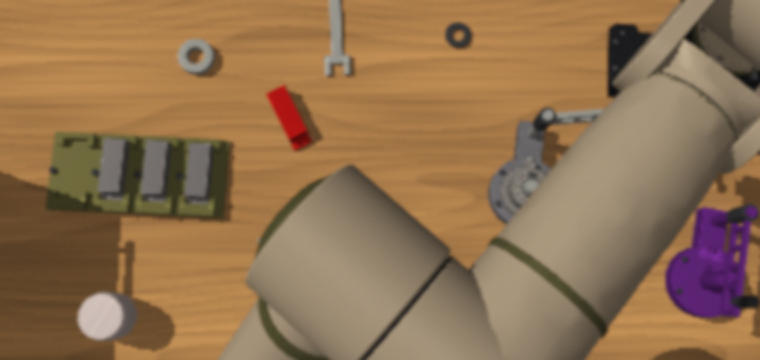

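View pics/w17.png

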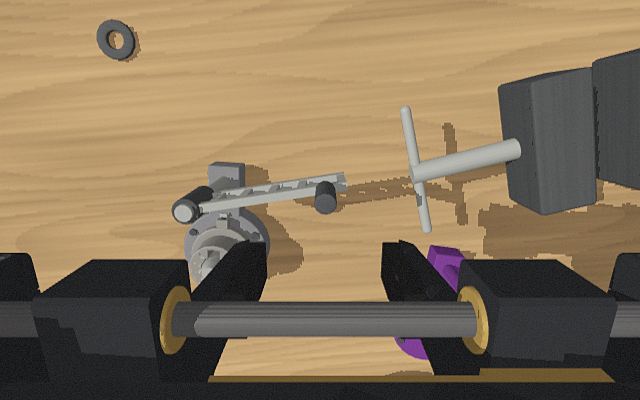

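send_rows(
  series=[
    {"delta_pos": [0.04,0,0.0015],"rotation": [0,0,0],"fingers": 0.055},
    {"delta_pos": [0.08,0,0.0015],"rotation": [0,0,0],"fingers": 0.055},
    {"delta_pos": [0.107,0,0.0015],"rotation": [0,0,0],"fingers": 0.055},
    {"delta_pos": [0.107,0,0.0015],"rotation": [0,0,0],"fingers": 0.055},
    {"delta_pos": [0.107,0,0.0015],"rotation": [0,0,0],"fingers": 0.03},
    {"delta_pos": [0.107,0,0.0015],"rotation": [0,0,0],"fingers": 0.008},
    {"delta_pos": [0.107,0,0.0015],"rotation": [0,0,0],"fingers": 0.008},
    {"delta_pos": [0.107,0,0.0015],"rotation": [0,0,0],"fingers": 0.008},
    {"delta_pos": [0.107,0,0.0015],"rotation": [0,0,0],"fingers": 0.008},
    {"delta_pos": [0.107,0,0.0015],"rotation": [0,0,0],"fingers": 0.008},
  ],
  grip_force=12,
)

```text
time: 36.1
tool_pos: [0.589, -0.3732, 0.1441]
eef_rot: [-2.323, 1.566, 2.307]
contact_force: [-1.2, 9.1, 3.9]
opening: 0.0153
```

Run:
```python
from h import *
from cell import arm
st=arm.get_state(); T=st['tool_pos']; C=np.array([.5852,-.2591]); v=T[:2]-C; print(st['opening'],T,np.linalg.norm(v),np.degrees(np.arctan2(v[1],v[0]))%360)
for a in list(range(266,172,-6))+[171.2,170]:
    a=np.radians(a); P=C+.1148*np.array([np.cos(a),np.sin(a)]); print(round(np.degrees(a)),P.round(4),dr(st,np.r_[P-T[:2],0]))
```

```text
0.015291683131678103 [ 0.58897625 -0.37315678  0.14407547] 0.1141192802752686 271.89628548314386
266 [ 0.5772 -0.3736] [0.0, -0.0117, 0.0014]
260 [ 0.5653 -0.3722] [0.0001, -0.0237, 0.0009]
254 [ 0.5536 -0.3695] [0.0001, -0.0356, -0.0008]
248 [ 0.5422 -0.3655] [0.0002, -0.0472, -0.0038]
242 [ 0.5313 -0.3605] [0.0002, -0.0585, -0.0079]
236 [ 0.521  -0.3543] [0.0003, -0.0693, -0.0132]
230 [ 0.5114 -0.347 ] [0.0004, -0.0794, -0.0197]
224 [ 0.5026 -0.3388] [0.0004, -0.0889, -0.0271]
218 [ 0.4947 -0.3298] [0.0005, -0.0975, -0.0355]
212 [ 0.4878 -0.3199] [0.0005, -0.1052, -0.0447]
206 [ 0.482  -0.3094] [0.0006, -0.1118, -0.0547]
200 [ 0.4773 -0.2984] [0.0006, -0.1174, -0.0654]
194 [ 0.4738 -0.2869] [0.0007, -0.1219, -0.0765]
188 [ 0.4715 -0.2751] [0.0008, -0.1251, -0.0881]
182 [ 0.4705 -0.2631] [0.0008, -0.1271, -0.1]
176 [ 0.4707 -0.2511] [0.0008, -0.1279, -0.1119]
171 [ 0.4718 -0.2415] [0.0009, -0.1276, -0.1216]
170 [ 0.4721 -0.2392] [0.0009, -0.1274, -0.124]
```

send_rows(
  series=[
    {"delta_pos": [0,-0.0117,0.0014],"rotation": [0,0,0],"fingers": 0.008},
    {"delta_pos": [0,-0.0237,0.0009],"rotation": [0,0,0],"fingers": 0.008},
    {"delta_pos": [0,-0.0356,-0.0008],"rotation": [0,0,0],"fingers": 0.008},
    {"delta_pos": [0,-0.0472,-0.0038],"rotation": [0,0,0],"fingers": 0.008},
    {"delta_pos": [0,-0.0585,-0.0079],"rotation": [0,0,0],"fingers": 0.008},
    {"delta_pos": [0,-0.0693,-0.0132],"rotation": [0,0,0],"fingers": 0.008},
    {"delta_pos": [0,-0.0794,-0.0197],"rotation": [0,0,0],"fingers": 0.008},
    {"delta_pos": [0,-0.0889,-0.0271],"rotation": [0,0,0],"fingers": 0.008},
    {"delta_pos": [0,-0.0975,-0.0355],"rotation": [0,0,0],"fingers": 0.008},
    {"delta_pos": [0,-0.1052,-0.0447],"rotation": [0,0,0],"fingers": 0.008},
    {"delta_pos": [0,-0.1118,-0.0547],"rotation": [0,0,0],"fingers": 0.008},
    {"delta_pos": [0,-0.1174,-0.0654],"rotation": [0,0,0],"fingers": 0.008},
    {"delta_pos": [0,-0.1219,-0.0765],"rotation": [0,0,0],"fingers": 0.008},
    {"delta_pos": [0,-0.1251,-0.0881],"rotation": [0,0,0],"fingers": 0.008},
    {"delta_pos": [0,-0.1271,-0.1],"rotation": [0,0,0],"fingers": 0.008},
    {"delta_pos": [0,-0.1279,-0.1119],"rotation": [0,0,0],"fingers": 0.008},
    {"delta_pos": [0,-0.1277,-0.118],"rotation": [0,0,0],"fingers": 0.008},
    {"delta_pos": [0,-0.1276,-0.1216],"rotation": [0,0,0],"fingers": 0.008},
    {"delta_pos": [0,-0.1276,-0.1216],"rotation": [0,0,0],"fingers": 0.008},
  ],
)

```text
time: 38.0
tool_pos: [0.4719, -0.2428, 0.144]
eef_rot: [-1.672, 1.568, 2.958]
contact_force: [-1.5, -0.7, -0.1]
opening: 0.0156
```

send_rows(
  series=[
    {"delta_pos": [0,0,-0.001],"rotation": [0,0,0],"fingers": 0.008},
    {"delta_pos": [0,0,-0.002],"rotation": [0,0,0],"fingers": 0.008},
    {"delta_pos": [0,0,-0.0025],"rotation": [0,0,0],"fingers": 0.008},
    {"delta_pos": [0,0,-0.0025],"rotation": [0,0,0],"fingers": 0.008},
  ],
)

```text
time: 38.4
tool_pos: [0.4719, -0.2418, 0.144]
eef_rot: [-0.924, 1.568, -2.579]
contact_force: [-0.2, -6.2, -2.0]
opening: 0.0153
```

send_rows(
  series=[
    {"delta_pos": [0,0,-0.001],"rotation": [0,0,0],"fingers": 0.04},
    {"delta_pos": [0,0,-0.001],"rotation": [0,0,0],"fingers": 0.055},
    {"delta_pos": [0,0,0],"rotation": [0,0,0],"fingers": 0.055},
    {"delta_pos": [-0.04,0,0],"rotation": [0,0,0],"fingers": 0.055},
    {"delta_pos": [-0.08,0,0],"rotation": [0,0,0],"fingers": 0.055},
    {"delta_pos": [-0.12,0,0],"rotation": [0,0,0],"fingers": 0.055},
    {"delta_pos": [-0.16,-0.02,0],"rotation": [0,0,0],"fingers": 0.055},
    {"delta_pos": [-0.18,-0.06,0],"rotation": [0,0,0],"fingers": 0.055},
    {"delta_pos": [-0.18,-0.07,0],"rotation": [0,0,0],"fingers": 0.055},
    {"delta_pos": [-0.18,-0.07,0],"rotation": [0,0,0],"fingers": 0.055},
  ],
)

```text
time: 39.4
tool_pos: [0.402, -0.2349, 0.3243]
eef_rot: [-1.467, 1.568, -3.122]
contact_force: [0.4, -1.2, 0.1]
opening: 0.0553
```

```bash
python3 snap.py w18 wrist
python3 - <<'E'
import sys; src=open('a2.py').read().split("m,X=cont((315")[0].replace('pics/w2','pics/w18'); exec(src)
print(s['tool_pos'])
m=(z>.170)&(z<.185); m[298:]=0; print('knob',m.sum(),W[m].mean(0))
m=(z>.136)&(z<.146); m[298:]=0; print('pin',m.sum(),W[m].mean(0))
E
```

```text
[ 0.40266015 -0.23490338  0.32356824]
knob 567 [ 0.40626356 -0.36707612  0.17668499]
pin 973 [ 0.44562838 -0.44771548  0.13871933]
```

View pics/w18.png

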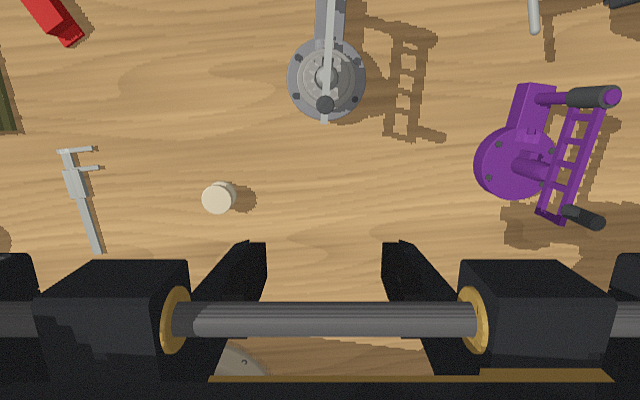

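```bash
python3 snap.py t4 top; python3 snap.py s2 scene
python3 - <<'E'
import sys; src=open('a2.py').read().split("m,X=cont((315")[0].replace('pics/w2','pics/w18'); exec(src)
def rz(a): a=np.radians(a); return np.array([[np.cos(a),-np.sin(a)],[np.sin(a),np.cos(a)]])
e=rz(-95)@np.array([.00068,-.00095])
m,X=cont((310,85,340,125),.172,.182,.177,'knob'); k=rfit(X)[0]-e
C=np.array([.5852,-.2591]);v=k-C;print('gate opening deg',np.degrees(np.arctan2(v[1],v[0]))%360-171.2,np.linalg.norm(v))
m=np.zeros(z.shape,bool); m[40:120,285:370]=True; zz=z[m]; print(np.histogram(zz[~np.isnan(zz)],bins=[0,.02,.035,.047,.06,.068,.078,.1,.3]))
q=pickle.load(open('pics/s2.pkl','rb'));crop(q[1],130,80,480,360,2.2,'pics/c12.png');q=pickle.load(open('pics/t4.pkl','rb'));crop(q[1],120,120,510,300,2,'pics/c13.png')
E
```

```text
knob 274 0.1773 (array([ 0.4704627 , -0.24291133]), np.float64(0.007395871131582896), np.float64(5.345346082688819e-05))
gate opening deg 0.4054928981811372 0.1149633250047122
(array([1167, 2170,  891,   30,   21, 1172,  186,  732]), array([0.   , 0.02 , 0.035, 0.047, 0.06 , 0.068, 0.078, 0.1  , 0.3  ]))
```

View pics/c12.png

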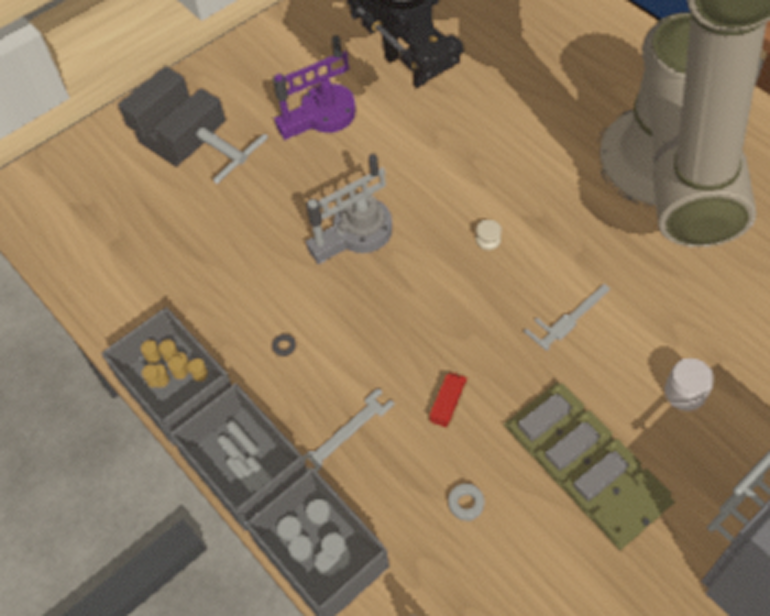

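View pics/c13.png

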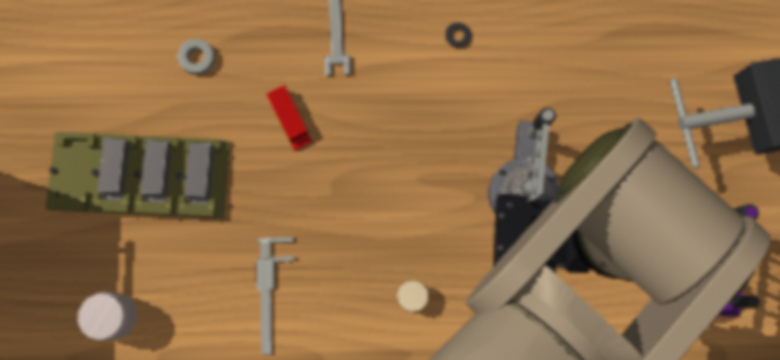

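Run:
```python
from h import *; import pickle
p,im,d,s=pickle.load(open('pics/t4.pkl','rb')); W=cloud(p,d)
for k in (-.09,-.03,.03):
    c,sn=np.cos(BY),np.sin(BY); z=[]
    for x in (-.02,.0,.02,.035):
        b=np.array([.0065+x,k]); X=np.r_[BC+[c*b[0]-sn*b[1],sn*b[0]+c*b[1]],.032]; u,v=proj(p,X)[0].round().astype(int); z.append(np.nanmedian(W[v-1:v+2,u-1:u+2,2]))
    print(k,np.round(z,4))
from cell import arm
print(arm.job_done())
```

```text
-0.09 [0.0328 0.033  0.0321 0.0314]
-0.03 [0.032  0.0327 0.033  0.0323]
0.03 [0.0325 0.0306 0.0332 0.0335]
the job is handed in; nothing more can be done
None
```

I opened the gate and fitted the hub over the key. I then loaded the three inserts on the bench (the fourth was absent) and shut the gate over the hub. The job was handed in at about 40 s.

- **Gate:** the last image put it 0.4° from shut, within measuring error. It had pushed back with 6 N when driven against its stop. For the opening I took it to about 1.76 rad, just short of the 1.8 rad stop.
- **Hub:** its top measured 72.4 mm, against 72 mm expected when fully home, and it was still at that height at the last check.
- **Inserts:** all three lie flat, with a slope under 0.1° and tops at 32.5 mm against 32 mm expected. The middle one sits about 1 mm towards the stop, with its tongue still under the lip.
- **Other things:** in the last pictures the spacer was upright, and the red look-alike and the other bench items looked undisturbed.

No check failed. The wrist camera read about 1 mm off between tool orientations; I corrected for that. I saw no part knocked aside during the run.

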